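Set up the bedside table for the night

TASK

Get the bedside table ready for the night: turn both square cream beakers, which stand mouth-down, right way up so that they stand on their cork mat ready to drink from, and lay each thing from the grey mat (there may be two to four of a thermometer case, a torch, a thick-handled spoon and a hairbrush) flat in the white rack, one to a compartment in any order, the same side up as it lies now and with its head (cap, lamp, spoon bowl or bristles) towards the rack's hanging tab. Leave the bottle, the clock and the book alone, and let go of everything at the end.

Things in the scene. Friction and masses are not known exactly. Their poses are not given: they have to be found in the camera images.
- cork_mat: fixed cork mat, 240 (x) x 280 (y) x 3 mm thick, flat on the table, on which the beakers stand; origin at the centre of its underside, z up
- grey_mat: fixed grey felt mat, 240 (x) x 280 (y) x 3 mm, on which the loose things lie at the start; origin at the centre of its underside
- rack: white plastic rack lying flat, fixed, 172 (x) x 270 (y) x 15 mm, with four open compartments side by side along y, each 160 mm long (along x) by 60 wide, centred at x = 0, y = -99, -33, 33, 99 mm; floor 3 mm thick, walls 6 mm thick rise to 15 mm. A flat hanging tab (24 x 70 mm, dark keyhole) sticks out at its +x end. Origin at the centre of its underside, z up
- mug_a: square cream ceramic beaker, no handle, 64 x 64 mm outside, 76 mm high, straight 5 mm walls, one end open (mouth), one closed (foot, 7 mm thick), about 0.22 kg. Starts mouth-down. Origin at the centre of the mouth; z points from the mouth to the foot (up at the start, down when it stands right way up); x and y are square to its sides
- mug_a_foot (a point): centre of the outside of that beaker's foot, 76 mm from the mouth
- mug_b: square cream ceramic beaker, no handle, 64 x 64 mm outside, 76 mm high, straight 5 mm walls, one end open (mouth), one closed (foot, 7 mm thick), about 0.22 kg. Starts mouth-down. Origin at the centre of the mouth; z points from the mouth to the foot (up at the start, down when it stands right way up); x and y are square to its sides
- mug_b_foot (a point): centre of the outside of that beaker's foot, 76 mm from the mouth
- thermo_case: blue plastic thermometer case; its head is the wider cap. 130 mm long along its x, head towards +x; straight shaft 28 mm wide (y) and 28 mm high from x = -65 to +25 mm, head 36 to 42 mm wide from +25 to +65 mm; about 0.1 kg. Origin at the centre of its underside, z up as it lies; balance point near x = +5 mm. May be absent
- thermo_case_head (a point): centre of that head, 45 mm along x from the origin, 14 mm up
- torch: bedside torch, black square shaft; its head is the square metal lamp end (36 mm high). 130 mm long along its x, head towards +x; straight shaft 28 mm wide (y) and 28 mm high from x = -65 to +25 mm, head 36 to 42 mm wide from +25 to +65 mm; about 0.1 kg. Origin at the centre of its underside, z up as it lies; balance point near x = +5 mm. May be absent
- torch_head (a point): centre of that head, 45 mm along x from the origin, 14 mm up
- spoon: easy-grip spoon with a thick grey handle; its head is the steel spoon bowl (10 mm high). 130 mm long along its x, head towards +x; straight shaft 28 mm wide (y) and 28 mm high from x = -65 to +25 mm, head 36 to 42 mm wide from +25 to +65 mm; about 0.1 kg. Origin at the centre of its underside, z up as it lies; balance point near x = +5 mm. May be absent
- spoon_head (a point): centre of that head, 45 mm along x from the origin, 14 mm up
- hairbrush: wooden hairbrush lying bristles down; its head is the wide bristled end. 130 mm long along its x, head towards +x; straight shaft 28 mm wide (y) and 28 mm high from x = -65 to +25 mm, head 36 to 42 mm wide from +25 to +65 mm; about 0.1 kg. Origin at the centre of its underside, z up as it lies; balance point near x = +5 mm. May be absent
- hairbrush_head (a point): centre of that head, 45 mm along x from the origin, 14 mm up
- amber_bottle: empty amber glass bottle, 60 mm across, 135 mm high, standing; origin at its foot; to be left alone
- clock: white alarm clock, 45 x 110 x 80 mm high; origin at its foot; to be left alone
- book: closed green book lying flat, 90 x 140 x 26 mm; origin at its underside; to be left alone
There are look-alikes about, which are no part of the job. Of the things that look like the hairbrush, take the one that is farthest to the robot's left at the start. What is shaped like the spoon but pink is not meant.

How it is judged:
At the end, for the whole second after the job is handed in: Both beakers stand mouth up (0.1 rad), foot on the cork mat with its centre 5 mm inside the edge; each thing present lies right side up (0.1 rad) on a compartment floor (5 mm), within 30 mm of its middle lengthwise, head towards the tab; all at rest (angle between each of mug_a, mug_b's own z axis and vertical above 3.04159 rad and z of mug_a_foot in the frame of cork_mat between -0.003 and 0.009 m and x of mug_a_foot in the frame of cork_mat between -0.115 and 0.115 m and y of mug_a_foot in the frame of cork_mat between -0.135 and 0.135 m and linear speed of each of mug_a, mug_b, thermo_case, torch, spoon, hairbrush below 0.02 m/s and z of mug_b_foot in the frame of cork_mat between -0.003 and 0.009 m and x of mug_b_foot in the frame of cork_mat between -0.115 and 0.115 m and y of mug_b_foot in the frame of cork_mat between -0.135 and 0.135 m and angle between each of thermo_case, torch, spoon, hairbrush's own z axis and vertical below 0.1 rad and z of thermo_case in the frame of rack between -0.003 and 0.008 m and x of thermo_case in the frame of rack between -0.03 and 0.03 m and y of thermo_case in the frame of rack between -0.132 and 0.132 m and x of each of thermo_case_head, torch_head, spoon_head, hairbrush_head in the frame of rack above 0.01 m and z of torch in the frame of rack between -0.003 and 0.008 m and x of torch in the frame of rack between -0.03 and 0.03 m and y of torch in the frame of rack between -0.132 and 0.132 m and z of spoon in the frame of rack between -0.003 and 0.008 m and x of spoon in the frame of rack between -0.03 and 0.03 m and y of spoon in the frame of rack between -0.132 and 0.132 m and z of hairbrush in the frame of rack between -0.003 and 0.008 m and x of hairbrush in the frame of rack between -0.03 and 0.03 m and y of hairbrush in the frame of rack between -0.132 and 0.132 m); the robot touches nothing.
It fails at once if the amber bottle is moved more than 30 mm or tipped over (distance of amber_bottle from where it was at the start of the episode above 0.03 m or angle between amber_bottle's own z axis and vertical above 0.3 rad).
It fails at once if the clock is moved more than 30 mm or tipped over (distance of clock from where it was at the start of the episode above 0.03 m or angle between clock's own z axis and vertical above 0.3 rad).
It fails at once if the book is moved more than 30 mm or tipped over (distance of book from where it was at the start of the episode above 0.03 m or angle between book's own z axis and vertical above 0.3 rad).
Of thermo_case, torch, spoon, hairbrush only 2 to 4 are there at a start; the rules pass over those that are not, and their reading is None.
At some moment in a run one of mug_a, mug_b, thermo_case, torch, spoon, hairbrush may be knocked a few centimetres aside while the robot is not near it.
Once in a run the grip may slacken for a moment while it holds something.
It also fails if it takes over 210 s, if anything falls off the work surface, if the arm or the gripper's body presses on something with over 40 N, if the wrist force passes 120 N, or if a joint passes its speed limit or range.

ROBOT

A 7-joint arm with a two-finger parallel gripper is mounted at the origin on the work surface. World frame = base frame: x ahead of the robot, y to its left, z up, the work surface at z = 0. Lengths are in m, angles in rad, forces in N, time in s.
With the tool pointing down it reaches from about 0.425 to 0.825 m from the base axis. Payload 3.6 kg.
Tool frame: the origin (TCP) lies at the very end of the fingers, on their centre line; the grasp point (between the pads) lies 19 mm behind it; x points along the fingers, z is the direction in which the jaws open and shut, and the axes are right-handed (so a half turn about x gives the same grasp; the last joint's range is limited). The gripper opens to 93 mm and grips with 3 to 60 N. Pads are 15 mm wide; open, the fingers measure 128 mm over their backs; the gripper's body (75 mm by 188 mm) begins 65 mm behind the grasp point.
Start: joints at [-1.19, 0.615, -0.013, 1.423, 0.008, 1.103, -0.04], TCP at [0.258, 0.597, 0.219] pointing down, gripper open.
Joint ranges: [-3.12, 3.12], [-0.3, 2.06], [-1.34, 1.32], [0.26, 2.42], [-1.36, 4.5], [0.01, 1.98], [-2.84, 2.84]. Speed limits (rad/s): [2.79, 2.79, 3.14, 3.14, 3.14, 3.14, 3.14].

INTERFACE

Orientations are given as a 3x3 rotation matrix whose columns are the frame's x, y, z axes.
In Python, from bench import arm gives the robot as it stands.
- The arm moves only by the tool step_arm, never from a script. Its argument "moves" is one flat list of numbers, 6 for each row, row after row: the shift along the tool's x, y, z in m, then the turn, a rotation vector about the tool's x, y, z in rad. A call has 1 to 12 rows; each row is the pose to reach, as a shift and turn from the pose commanded when the call began, along the tool's axes at that moment; what a row does not reach only later rows make up. A row lasts 1/12 s, in which the tool goes at most 41.7 mm and 7.16 degrees, less where a joint would pass 70% of its speed; a pose out of reach is approached as far as the arm can. A call with a gripper value outside its range is refused whole. "jaw" is the closure, from 0 (fully open) to 1 (shut), set as the call begins (left out, the last holds). The fingers move at their own pace and stop on an object; the grip force is fixed at half the most. Time passes only in rows, so rows that repeat a pose let the fingers close. It gives the time, the measured TCP pose, the force and the opening at its end, in the units of the state.
- arm.state(): the state, without advancing time (a new reading comes with each control period).
- arm.snapshot(name): name is "side" or "top"; returns the picture (420x560x3 uint8, red, green, blue); there is no depth.
- arm.camera_info(name): a dict with "fx", "fy", "cx", "cy" (pixels), "camera_from_world" (4x4, takes a point from world to camera coordinates). Camera axes: x right, y down, z forward; pixel columns grow to the right and rows downward; lengths in m; the calibration is good to about 2 mm. A picture is of the moment at which its call begins. camera_info takes no time and is no camera call.
- arm.sign_off(): hands the job in, once; it reports no verdict.
Trained networks look in the newest picture that a camera, given by its name, has taken for a name from the list of things; names that differ only in an ending like _2 or _b are one class to them, and where a whole thing is asked for, a point or a joint stands for the part that bears it (a point fixed in the world has none). Each returns a list of dicts, best first, with "confidence" (0 to 1); they miss things now and then, are a little off and sometimes report something else, mostly with a low value. They report only what shows in the picture. A call takes as long as a camera call. They do not tell look-alikes from the thing itself.
- arm.look_for(camera, thing): "point" ([column, row] in pixels, amid what is visible of it).
The state is a dict: "time_s": time; "q": joint angles; "qvel": joint speeds; "joint_efforts": joint torques, N m; "eef_pos": TCP position; "ee_rot": TCP orientation; "force": force on the tool from outside, world axes, zero at the start; "torque": the same for the moment, N m; "grip_width": finger opening in m.
Only numpy, scipy, OpenCV 4.12 (cv2) and the standard library are available. Lean on these libraries where they do the work, as an engineer would, in place of code of your own. Each camera call takes 0.05 s, during which the arm holds its last target.

## Working session

There is one attempt and no reset: what is moved stays moved. The work goes in short steps, Python scripts to look and compute and a tool call to move; the robot and the scene stay as the last step left them, time stands still between calls to the robot, and variables do not carry over. Pictures are saved under pics/ and viewed, and the job is handed in when it is done.

Besides the shell and the picture viewer there is one more tool, called as name(argument=value, ...) on one line, values as JSON. step_arm: Moves the arm, as the interface text tells. Its arguments: {"type":"object","properties":{"moves":{"type":"array","items":{"type":"number"}},"jaw":{"type":"number"}},"required":["moves"]}

```bash
ls; mkdir -p pics; python3 - <<'E'
from bench import arm
import cv2,numpy as np
np.set_printoptions(precision=4,suppress=True)
s=arm.state();print(s['time_s'],s['eef_pos'],s['ee_rot'],s['grip_width'],s['force'])
for n in('side','top'):
    cv2.imwrite(f'pics/{n}0.png',arm.snapshot(n)[:,:,::-1]);c=arm.camera_info(n);print(c)
E
```

```text
pics
0.0 [0.2575 0.596  0.2175] [[-0.001  -0.918   0.3965]
 [-0.0024  0.3965  0.918 ]
 [-1.     -0.     -0.0026]] 0.09285050650782231 [-0.4078  0.5135  0.0646]
{'fx': 490.17436642470483, 'fy': 490.17436642470483, 'cx': 275.61396344970154, 'cy': 209.2849293172991, 'camera_from_world': array([[ 0.9432, -0.3323, -0.0011, -0.5106],
       [-0.1579, -0.4453, -0.8813,  0.1202],
       [ 0.2923,  0.8314, -0.4725,  1.569 ],
       [ 0.    ,  0.    ,  0.    ,  1.    ]])}
{'fx': 496.7613465900599, 'fy': 496.7613465900599, 'cx': 282.10162397816396, 'cy': 206.26590653854643, 'camera_from_world': array([[ 0.0223, -0.9996,  0.0188, -0.0916],
       [-0.9868, -0.025 , -0.1603,  0.5009],
       [ 0.1607, -0.015 , -0.9869,  1.4422],
       [ 0.    ,  0.    ,  0.    ,  1.    ]])}
```

View pics/top0.png

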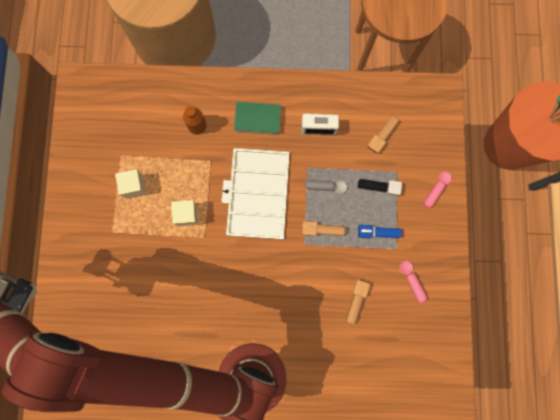

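View pics/side0.png

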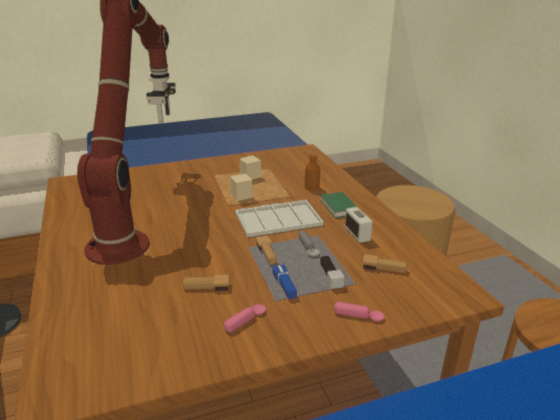

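```bash
cat > h.py <<'E'
import numpy as np,cv2
from bench import arm
np.set_printoptions(precision=4,suppress=True)
def pix2w(name,p,z):
    c=arm.camera_info(name);T=np.array(c['camera_from_world']);R=T[:3,:3];t=T[:3,3]
    d=R.T@np.array([(p[0]-c['cx'])/c['fx'],(p[1]-c['cy'])/c['fy'],1]);o=-R.T@t
    return o+d*(z-o[2])/d[2]
def w2pix(name,P):
    c=arm.camera_info(name);T=np.array(c['camera_from_world']);q=T[:3,:3]@np.array(P)+T[:3,3]
    return np.array([c['fx']*q[0]/q[2]+c['cx'],c['fy']*q[1]/q[2]+c['cy']])
def snap(name,fn):
    im=arm.snapshot(name)[:,:,::-1].copy();cv2.imwrite('pics/'+fn,im);return im
E
python3 - <<'E'
import cv2
im=cv2.imread('pics/top0.png')
cv2.imwrite('pics/z1.png',cv2.resize(im[150:260,290:420],None,fx=5,fy=5,interpolation=cv2.INTER_CUBIC))
cv2.imwrite('pics/z2.png',cv2.resize(im[90:250,100:300],None,fx=4,fy=3.7,interpolation=cv2.INTER_CUBIC)[:600])
E
```

```text
(no output)
```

View pics/z1.png

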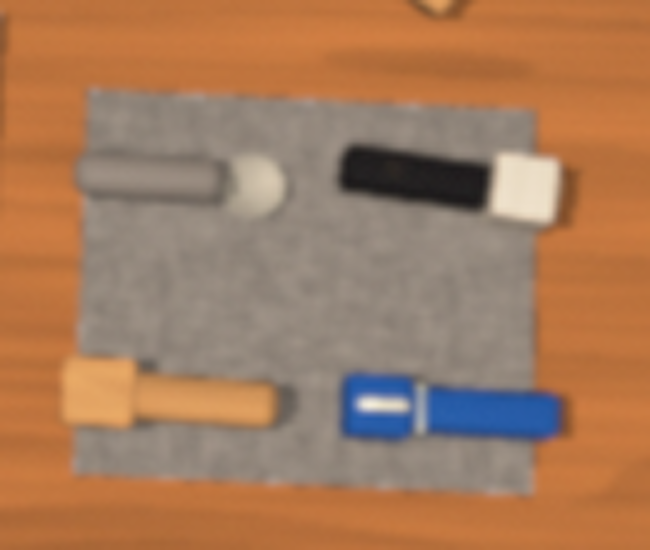

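View pics/z2.png

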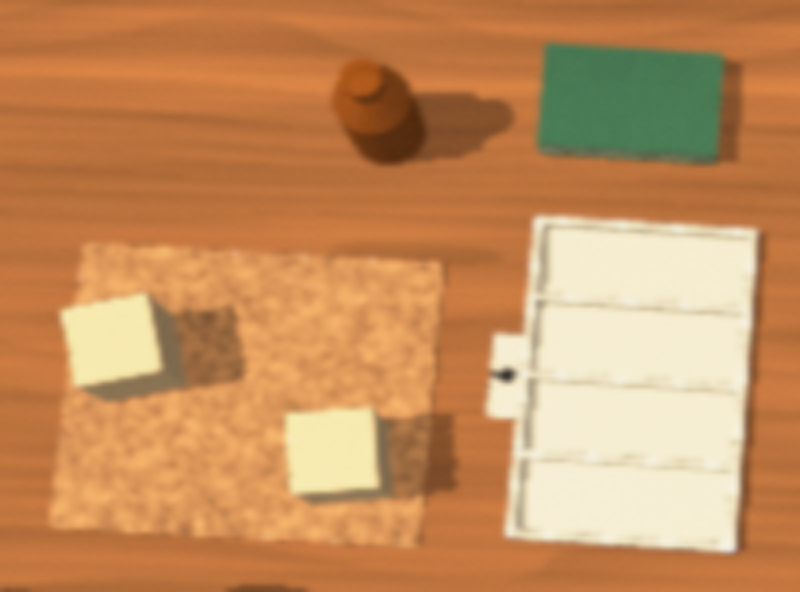

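```bash
python3 - <<'E'
from h import *
Z=lambda x,y:(290+x/5,150+y/5)
Y=lambda x,y:(100+x/4,90+y/3.7)
its={'spoon':((78,175),(228,181)),'torch':((342,167),(490,185)),'brush':((277,403),(135,397)),'thermo':((562,414),(425,408))}
for k,(a,b) in its.items():
    A=pix2w('top',Z(*a),.031)[:2];B=pix2w('top',Z(*b),.031)[:2];u=(B-A)/np.linalg.norm(B-A)
    print(k,'tail',A,'shaftend',B,'len',np.linalg.norm(B-A),'origin',A+.065*u,'grasp',A+.070*u,'yaw',np.degrees(np.arctan2(u[1],u[0])))
for k,p,z in (('mugL',[(62,312),(150,295),(163,372),(75,387)],.079),('mugR',[(286,413),(374,408),(380,489),(292,496)],.079),('cork',[(84,243),(442,262),(420,545),(50,527)],.003),('rack',[(533,217),(758,230),(738,551),(506,538)],.015)):
    P=np.array([pix2w('top',Y(*q),z)[:2] for q in p]);print(k,P.tolist(),P.mean(0),[round(np.degrees(np.arctan2(*(P[(i+1)%4]-P[i])[::-1])),1) for i in range(4)],[round(np.linalg.norm(P[(i+1)%4]-P[i]),3) for i in range(4)])
for n in ('mug_a','rack','spoon','torch','hairbrush','thermo_case','cork_mat'):
    print(n,[(np.round(d['point'],1).tolist(),round(d['confidence'],2)) for d in arm.look_for('top',n)][:5])
E
```

```text
spoon tail [ 0.5717 -0.1496] shaftend [ 0.5704 -0.2407] len 0.0911339468222614 origin [ 0.5707 -0.2146] grasp [ 0.5707 -0.2196] yaw -90.83370160063308
torch tail [ 0.5808 -0.3101] shaftend [ 0.572  -0.4003] len 0.09060010233418969 origin [ 0.5745 -0.3748] grasp [ 0.574  -0.3798] yaw -95.57425863739435
brush tail [ 0.4357 -0.2708] shaftend [ 0.4372 -0.1857] len 0.08509292009383357 origin [ 0.4368 -0.2058] grasp [ 0.4369 -0.2008] yaw 88.97237544135324
thermo tail [ 0.4332 -0.4419] shaftend [ 0.4348 -0.3596] len 0.08233441632509021 origin [ 0.4345 -0.3769] grasp [ 0.4346 -0.3719] yaw 88.88419761526156
mugL [[0.5789242541731745, 0.4096194854507556], [0.5943792682289871, 0.3466685737755019], [0.5326607287894614, 0.33300558322767676], [0.5190456359172464, 0.3956882835220809]] [0.5563 0.3712] [np.float64(-76.2), np.float64(-167.5), np.float64(102.3), np.float64(13.1)] [np.float64(0.065), np.float64(0.063), np.float64(0.064), np.float64(0.061)]
mugR [[0.5022732497605682, 0.2420672479479004], [0.5078787124831815, 0.17866339600473413], [0.4439468538398716, 0.17109437278272938], [0.436895318435
[... 607 characters left out ...]
, -0.09917974656807285], [0.40788735749946925, -0.08950324781821356], [0.4142631602005801, 0.08500322736025843]] [ 0.5458 -0.0072] [np.float64(-92.1), np.float64(177.9), np.float64(87.9), np.float64(-2.1)] [np.float64(0.174), np.float64(0.27), np.float64(0.175), np.float64(0.27)]
mug_a [([132.0, 183.7], 0.94), ([183.7, 214.6], 0.69)]
rack [([255.8, 190.0], 0.72), ([320.2, 124.4], 0.63), ([376.7, 232.4], 0.16)]
spoon [([417.3, 285.0], 0.78), ([437.7, 191.6], 0.59), ([328.8, 188.8], 0.55)]
torch [([381.0, 187.6], 0.81)]
hairbrush [([386.6, 135.3], 0.9), ([355.7, 300.9], 0.82), ([321.2, 230.7], 0.57)]
thermo_case [([374.4, 233.1], 0.68), ([320.7, 228.4], 0.64)]
cork_mat [([164.3, 197.5], 0.67)]
```

```bash
cat >> h.py <<'E'
from scipy.spatial.transform import Rotation as Ro
def toolR(yaw,tilt):
    """jaw z along yaw(deg); tilt deg: + = body on +t side, t=z x n"""
    a=np.radians(yaw);n=np.array([np.cos(a),np.sin(a),0]);t=np.array([-np.sin(a),np.cos(a),0]);f=np.radians(tilt)
    x=-np.sin(f)*t-np.cos(f)*np.array([0,0,1.]);return np.stack([x,np.cross(n,x),n],1)
def go(targets,pose=None):
    """targets: list of (grasp point xyz, yaw, tilt); prints rows from current pose"""
    s=arm.state();p=np.array(s['eef_pos']);R=np.array(s['ee_rot'])
    print('t',round(s['time_s'],2),'tcp',p,'q',np.array(s['q']),'w',round(s['grip_width'],4),'F',np.array(s['force']))
    for g,yaw,tilt in targets:
        Rt=toolR(yaw,tilt);pt=np.array(g)+.019*Rt[:,0]
        d=R.T@(pt-p);w=Ro.from_matrix(R.T@Rt).as_rotvec()
        print(np.round(np.r_[d,w],4).tolist(),'rows>=',round(max(np.linalg.norm(d)/.0417,np.degrees(np.linalg.norm(w))/7.16),1))
E
python3 - <<'E'
from h import *
g=np.array([.556,.371,.041])
x=toolR(13,45)[:,0]
go([(g+[0,0,.16],13,0),(g-.1*x+[0,0,.04],13,45)])
E
```

```text
t 0.45 tcp [0.2577 0.5966 0.2186] q [-1.1895  0.615  -0.0126  1.4235  0.0081  1.1034 -0.0404] w 0.0931 F [ 0.4854 -0.4123 -1.0038]
[0.0366, -0.3633, -0.0889, 0.9362, -0.0002, 0.0001] rows>= 9.0
[0.0803, -0.3293, -0.0427, 0.8862, 0.3669, -0.726] rows>= 9.6
```

step_arm(moves=[0.04, -0.1, -0.02, 0.25, 0.1, -0.2, 0.08, -0.33, -0.043, 0.886, 0.367, -0.726, 0.08, -0.33, -0.043, 0.886, 0.367, -0.726, 0.08, -0.33, -0.043, 0.886, 0.367, -0.726, 0.08, -0.33, -0.043, 0.886, 0.367, -0.726, 0.08, -0.33, -0.043, 0.886, 0.367, -0.726, 0.08, -0.33, -0.043, 0.886, 0.367, -0.726, 0.08, -0.33, -0.043, 0.886, 0.367, -0.726, 0.08, -0.33, -0.043, 0.886, 0.367, -0.726, 0.08, -0.33, -0.043, 0.886, 0.367, -0.726, 0.08, -0.33, -0.043, 0.886, 0.367, -0.726, 0.08, -0.33, -0.043, 0.886, 0.367, -0.726], jaw=0)

```text
time_s: 1.45
eef_pos: [0.5432, 0.427, 0.1369]
ee_rot: [[0.159, -0.163, 0.974], [-0.689, 0.688, 0.228], [-0.707, -0.707, -0.002]]
force: [-0.3, -0.5, 0.3]
grip_width: 0.0929
```

```bash
python3 - <<'E'
from h import *
im=snap('top','t1.png')
g=np.array([.556,.371,.041])
x=toolR(13,45)[:,0]
go([(g-.1*x+[0,0,.04],13,45),(g,13,45)])
E
```

```text
t 1.5 tcp [0.5433 0.427  0.1385] q [-1.1233  1.0915  0.4811  0.9854  0.2202  1.5742 -0.6067] w 0.093 F [-0.517   0.7359  0.399 ]
[0.0003, 0.0001, -0.0002, 0.0024, 0.0012, -0.0014] rows>= 0.0
[0.1286, 0.0282, -0.0003, 0.0024, 0.0012, -0.0014] rows>= 3.2
```

View pics/t1.png

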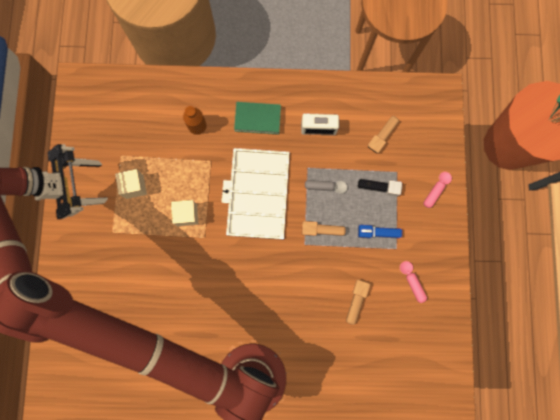

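step_arm(moves=[0.02, 0.015, 0, 0, 0, 0, 0.04, 0.028, 0, 0, 0, 0, 0.06, 0.028, 0, 0, 0, 0, 0.08, 0.028, 0, 0, 0, 0, 0.1, 0.028, 0, 0, 0, 0, 0.12, 0.028, 0, 0, 0, 0, 0.129, 0.028, 0, 0, 0, 0, 0.129, 0.028, 0, 0, 0, 0])

```text
time_s: 2.17
eef_pos: [0.5593, 0.3547, 0.028]
ee_rot: [[0.157, -0.159, 0.975], [-0.69, 0.689, 0.223], [-0.707, -0.708, -0.002]]
force: [0.0, -0.5, -0.0]
grip_width: 0.0927
```

step_arm(moves=[0, 0, 0, 0, 0, 0, 0, 0, 0, 0, 0, 0, 0, 0, 0, 0, 0, 0, 0, 0, 0, 0, 0, 0, 0, 0, 0, 0, 0, 0, 0, 0, 0, 0, 0, 0], jaw=1)

```text
time_s: 2.67
eef_pos: [0.5604, 0.3578, 0.0283]
ee_rot: [[0.162, -0.159, 0.974], [-0.688, 0.69, 0.227], [-0.708, -0.706, 0.002]]
force: [0.8, 1.6, 2.8]
grip_width: 0.0638
```

```bash
python3 - <<'E'
from h import *
g=np.array([.556,.371,.041])
go([(g,13,45),(g+[0,0,.06],13,45),(g+[0,0,.06],13,0),(g+[0,0,.06],13,-45)])
E
```

```text
t 2.67 tcp [0.5604 0.3578 0.0283] q [-1.084   1.1536  0.4756  1.206   0.2263  1.2858 -0.6631] w 0.0638 F [0.7669 1.5845 2.838 ]
[0.0002, 0.0008, -0.0013, -0.0001, 0.0027, -0.0011] rows>= 0.0
[-0.0422, -0.0416, -0.0012, -0.0001, 0.0027, -0.0011] rows>= 1.4
[-0.0478, -0.0281, -0.0012, 0.0009, 0.0026, 0.7843] rows>= 6.3
[-0.0612, -0.0225, -0.0012, 0.002, 0.0022, 1.5697] rows>= 12.6
```

step_arm(moves=[-0.014, -0.014, 0, 0, 0, 0, -0.028, -0.028, 0, 0, 0, 0, -0.042, -0.042, 0, 0, 0, 0, -0.043, -0.039, 0, 0, 0, 0.1, -0.044, -0.036, 0, 0, 0, 0.22, -0.045, -0.034, 0, 0, 0, 0.34, -0.046, -0.032, 0, 0, 0, 0.46, -0.047, -0.03, 0, 0, 0, 0.58, -0.048, -0.029, 0, 0, 0, 0.7, -0.048, -0.028, 0, 0, 0, 0.784, -0.048, -0.028, 0, 0, 0, 0.784])

```text
time_s: 3.58
eef_pos: [0.561, 0.3617, 0.0841]
ee_rot: [[0.004, -0.215, 0.977], [-0.005, 0.977, 0.215], [-1.0, -0.005, 0.003]]
force: [1.8, -2.6, -2.6]
grip_width: 0.0639
```

```bash
python3 - <<'E'
from h import *
g=np.array([.556,.371,.041])
go([(g+[0,0,.06],13,-22),(g+[0,0,.06],13,-45),(g+[0,0,-.005],13,-45)])
E
```

```text
t 3.58 tcp [0.561  0.3617 0.0841] q [-0.6858  0.7824  0.1394  1.5125 -0.1221  0.8545 -0.29  ] w 0.0639 F [ 1.7506 -2.6381 -2.5854]
[0.0006, 0.0173, -0.003, -0.01, 0.0049, 0.3894] rows>= 3.1
[-0.0036, 0.0236, -0.003, -0.009, 0.0069, 0.7908] rows>= 6.3
[0.0614, 0.0239, -0.0032, -0.009, 0.0069, 0.7908] rows>= 6.3
```

step_arm(moves=[0.001, 0.008, 0, 0, 0, 0.12, 0.001, 0.013, 0, 0, 0, 0.25, 0.001, 0.017, 0, 0, 0, 0.38, 0, 0.02, -0.001, 0, 0, 0.5, -0.001, 0.022, -0.002, 0, 0, 0.62, -0.002, 0.023, -0.003, -0.005, 0.004, 0.74, -0.0036, 0.0236, -0.003, -0.009, 0.007, 0.791, -0.0036, 0.0236, -0.003, -0.009, 0.007, 0.791, -0.0036, 0.0236, -0.003, -0.009, 0.007, 0.791])

```text
time_s: 4.33
eef_pos: [0.5488, 0.392, 0.0837]
ee_rot: [[-0.17, -0.163, 0.972], [0.688, 0.687, 0.235], [-0.706, 0.708, -0.005]]
force: [-0.1, 0.5, -2.4]
grip_width: 0.0643
```

```bash
python3 - <<'E'
from h import *
im=snap('side','s1.png')
cv2.imwrite('pics/s1z.png',cv2.resize(im[100:260,150:350],None,fx=4,fy=3.7,interpolation=cv2.INTER_CUBIC)[:600])
g=np.array([.556,.371,.041])
go([(g+[0,0,.06],13,-45),(g+[0,0,-.0055],13,-45)])
E
```

```text
t 4.38 tcp [0.5478 0.3942 0.0851] q [ 0.0013  0.9245 -0.5577  1.67   -0.6132  0.6337  0.4013] w 0.064 F [-0.7157  0.438  -2.1155]
[-0.0095, -0.006, 0.0026, 0.0076, -0.0116, -0.003] rows>= 0.3
[0.0366, -0.0525, 0.0028, 0.0076, -0.0116, -0.003] rows>= 1.5
```

View pics/s1z.png

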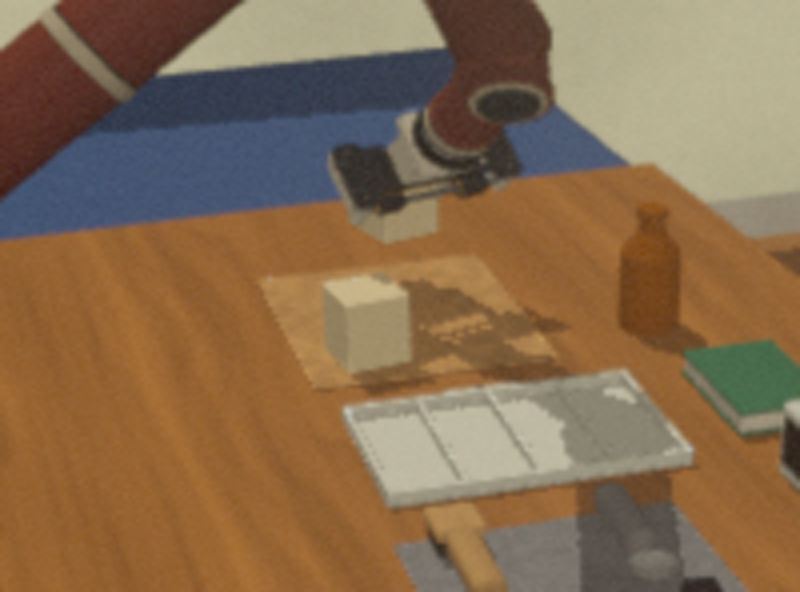

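step_arm(moves=[0.0, -0.015, 0.001, 0.004, -0.006, 0, 0.01, -0.026, 0.002, 0.008, -0.0116, 0, 0.02, -0.036, 0.0028, 0.008, -0.0116, -0.003, 0.03, -0.046, 0.0028, 0.008, -0.0116, -0.003, 0.0366, -0.0525, 0.0028, 0.008, -0.0116, -0.003, 0.0366, -0.0525, 0.0028, 0.008, -0.0116, -0.003, 0.0366, -0.0525, 0.0028, 0.008, -0.0116, -0.003])

```text
time_s: 4.97
eef_pos: [0.5527, 0.3833, 0.0212]
ee_rot: [[-0.159, -0.156, 0.975], [0.69, 0.688, 0.223], [-0.706, 0.708, -0.002]]
force: [0.5, -0.2, -1.1]
grip_width: 0.0638
```

```bash
python3 - <<'E'
from h import *
g=np.array([.556,.371,.041])
go([(g+[0,0,-.0055],13,-45)])
E
```

```text
t 4.97 tcp [0.5527 0.3833 0.0212] q [ 0.0268  1.03   -0.5706  1.6825 -0.6161  0.545   0.4806] w 0.0638 F [ 0.5476 -0.2439 -1.1375]
[-0.0001, 0.0011, 0.0004, -0.003, 0.0001, -0.0017] rows>= 0.0
```

step_arm(moves=[0.001, 0.001, 0, 0, 0, 0, 0.001, 0.001, 0, 0, 0, 0, 0.001, 0.001, 0, 0, 0, 0, 0.001, 0.001, 0, 0, 0, 0, 0, 0, 0, 0, 0, 0, -0.03, 0, 0, 0, 0, 0, -0.06, 0, 0, 0, 0, 0, -0.09, 0, 0, 0, 0, 0, -0.11, -0.02, 0, 0, 0, 0, -0.12, -0.03, 0, 0, 0, 0], jaw=0)

```text
time_s: 5.8
eef_pos: [0.5798, 0.2756, 0.0863]
ee_rot: [[-0.151, -0.157, 0.976], [0.689, 0.691, 0.218], [-0.709, 0.705, 0.003]]
force: [1.5, -1.1, -0.2]
grip_width: 0.0927
```

```bash
python3 - <<'E'
from h import *
im=snap('side','s2.png')
cv2.imwrite('pics/s2z.png',cv2.resize(im[100:260,150:350],None,fx=4,fy=3.7,interpolation=cv2.INTER_CUBIC)[:600])
g=np.array([.556,.371,.035])
x=toolR(13,45)[:,0]
go([(g+[0,0,.15],13,0),(g-.11*x,13,45)])
E
```

```text
t 5.85 tcp [0.5808 0.2724 0.0842] q [ 0.1791  0.9182 -0.5224  1.6593 -0.5565  0.7582  0.482 ] w 0.0933 F [ 1.0009 -1.7512 -0.7055]
[0.0134, 0.1298, -0.003, -0.0105, 0.0056, -0.7805] rows>= 6.2
[0.106, 0.1286, -0.0039, -0.0128, 0.0013, -1.5659] rows>= 12.5
```

View pics/s2z.png

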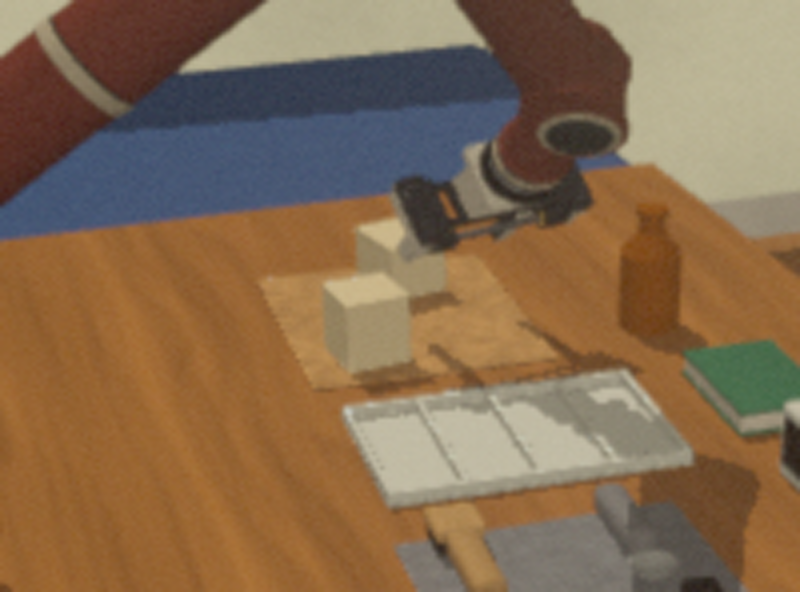

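step_arm(moves=[-0.02, 0.02, 0, 0, 0, 0, -0.04, 0.04, 0, 0, 0, 0, -0.04, 0.06, 0, 0, 0, -0.1, -0.03, 0.08, 0, 0, 0, -0.22, -0.01, 0.1, 0, 0, 0, -0.34, 0.0, 0.115, 0, 0, 0, -0.46, 0.005, 0.125, -0.001, -0.005, 0, -0.58, 0.01, 0.13, -0.002, -0.01, 0.005, -0.7, 0.0134, 0.13, -0.003, -0.01, 0.0056, -0.78, 0.0134, 0.13, -0.003, -0.01, 0.0056, -0.78])

```text
time_s: 6.68
eef_pos: [0.5448, 0.3877, 0.1666]
ee_rot: [[-0.008, -0.248, 0.969], [0.009, 0.969, 0.248], [-1.0, 0.011, -0.005]]
force: [0.1, 1.7, 0.2]
grip_width: 0.0931
```

```bash
python3 - <<'E'
from h import *
im=snap('top','t2.png')
cv2.imwrite('pics/t2z.png',cv2.resize(im[130:260,80:240],None,fx=5,fy=4.6,interpolation=cv2.INTER_CUBIC)[:600])
g=np.array([.556,.371,.035])
x=toolR(13,45)[:,0]
go([(g-.11*x+[0,0,.05],13,45),(g-.11*x,13,45)])
E
```

```text
t 6.73 tcp [0.5472 0.3829 0.1663] q [-0.6407  0.6913  0.0047  1.4298 -0.0162  1.0219 -0.3839] w 0.0932 F [-0.143   0.1268  0.3045]
[0.0174, 0.0505, 0.0069, 0.0191, 0.0018, -0.7948] rows>= 6.4
[0.0674, 0.05, 0.0072, 0.0191, 0.0018, -0.7948] rows>= 6.4
```

View pics/t2z.png

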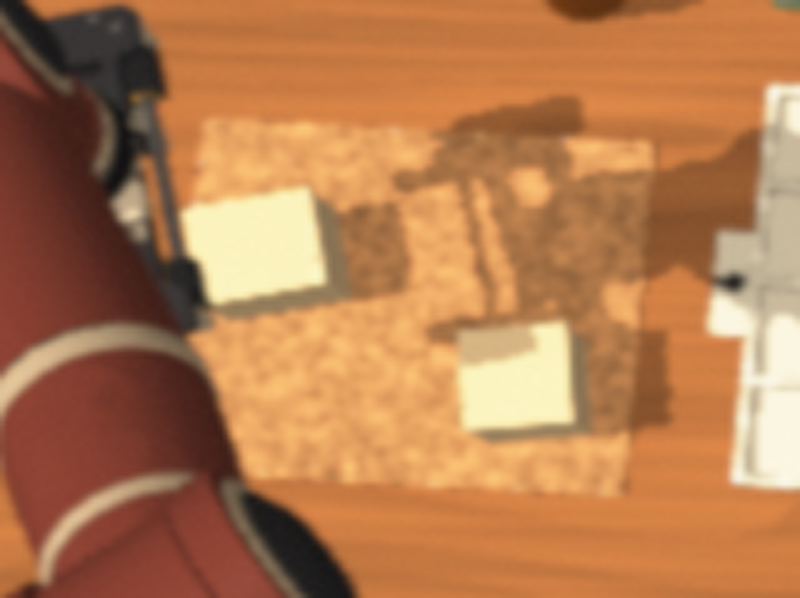

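```bash
python3 - <<'E'
from h import *
P=[pix2w('top',(80+a/5,130+b/4.6),.067)[:2] for a,b in ((183,207),(310,187),(328,290),(205,309))]
print(P,np.mean(P,0))
g=np.array([*np.mean(P,0),.035]);x=toolR(13,45)[:,0]
go([(g-.11*x,13,45)])
E
```

```text
[array([0.5796, 0.4102]), array([0.5947, 0.3367]), array([0.5278, 0.3216]), array([0.5137, 0.3924])] [0.554  0.3652]
t 6.73 tcp [0.5472 0.3829 0.1663] q [-0.6407  0.6913  0.0047  1.4298 -0.0162  1.0219 -0.3839] w 0.0932 F [-0.143   0.1268  0.3045]
[0.0673, 0.0449, 0.0038, 0.0191, 0.0018, -0.7948] rows>= 6.4
```

step_arm(moves=[0, 0.01, 0, 0, 0, -0.1, 0.005, 0.02, 0.001, 0.005, 0, -0.22, 0.01, 0.03, 0.002, 0.01, 0, -0.34, 0.015, 0.04, 0.003, 0.015, 0.002, -0.46, 0.02, 0.045, 0.004, 0.019, 0.002, -0.58, 0.03, 0.045, 0.004, 0.019, 0.002, -0.7, 0.05, 0.045, 0.004, 0.019, 0.002, -0.795, 0.067, 0.045, 0.004, 0.019, 0.002, -0.795, 0.067, 0.045, 0.004, 0.019, 0.002, -0.795, 0.067, 0.045, 0.004, 0.019, 0.002, -0.795])

```text
time_s: 7.57
eef_pos: [0.5464, 0.4186, 0.1006]
ee_rot: [[0.151, -0.147, 0.978], [-0.694, 0.688, 0.211], [-0.704, -0.711, 0.001]]
force: [0.6, -0.1, 0.9]
grip_width: 0.0928
```

```bash
python3 - <<'E'
from h import *
g=np.array([.554,.366,.036]);go([(g,13,45)])
E
```

```text
t 7.57 tcp [0.5464 0.4186 0.1006] q [-1.0489  1.1058  0.2956  1.008   0.3487  1.5552 -0.7303] w 0.0928 F [ 0.5975 -0.0504  0.875 ]
[0.1022, 0.0087, -0.0036, -0.0113, -0.0094, 0.0049] rows>= 2.5
```

step_arm(moves=[0.02, 0.004, -0.002, -0.01, -0.009, 0.005, 0.04, 0.009, -0.004, -0.011, -0.009, 0.005, 0.06, 0.009, -0.004, -0.011, -0.009, 0.005, 0.08, 0.009, -0.004, -0.011, -0.009, 0.005, 0.095, 0.009, -0.004, -0.011, -0.009, 0.005, 0.101, 0.009, -0.004, -0.011, -0.009, 0.005, 0.101, 0.009, -0.004, -0.011, -0.009, 0.005])

```text
time_s: 8.15
eef_pos: [0.5576, 0.3547, 0.0262]
ee_rot: [[0.161, -0.156, 0.975], [-0.687, 0.692, 0.224], [-0.709, -0.705, 0.005]]
force: [0.8, 0.8, -0.2]
grip_width: 0.0927
```

step_arm(moves=[0, 0, 0, 0, 0, 0, 0, 0, 0, 0, 0, 0, 0, 0, 0, 0, 0, 0, 0, 0, 0, 0, 0, 0, 0, 0, 0, 0, 0, 0, 0, 0, 0, 0, 0, 0], jaw=1)

```text
time_s: 8.65
eef_pos: [0.5559, 0.359, 0.0243]
ee_rot: [[0.166, -0.161, 0.973], [-0.685, 0.691, 0.231], [-0.709, -0.705, 0.004]]
force: [1.6, 2.0, 2.2]
grip_width: 0.0641
```

```bash
python3 - <<'E'
from h import *
g=np.array([.554,.366,.036])
go([(g,13,45),(g+[0,0,.06],13,45),(g+[0,0,.06],13,0),(g+[0,0,.06],13,-45)])
E
```

```text
t 8.65 tcp [0.5559 0.359  0.0243] q [-1.0157  1.1247  0.2965  1.2163  0.3769  1.3094 -0.7799] w 0.0641 F [1.6296 2.0213 2.1687]
[0.0056, -0.0032, -0.0004, 0.0013, 0.0072, -0.0029] rows>= 0.2
[-0.037, -0.0455, -0.0001, 0.0013, 0.0072, -0.0029] rows>= 1.4
[-0.0425, -0.0321, -0.0001, 0.0041, 0.0063, 0.7825] rows>= 6.3
[-0.0559, -0.0265, 0.0, 0.0067, 0.0046, 1.5678] rows>= 12.5
```

step_arm(moves=[-0.012, -0.016, 0, 0, 0, 0, -0.024, -0.032, 0, 0, 0, 0, -0.037, -0.046, 0, 0, 0, 0, -0.038, -0.043, 0, 0, 0, 0.1, -0.039, -0.04, 0, 0, 0, 0.22, -0.04, -0.038, 0, 0, 0, 0.34, -0.041, -0.036, 0, 0, 0, 0.46, -0.042, -0.034, 0, 0, 0, 0.58, -0.0425, -0.033, 0, 0, 0, 0.7, -0.0425, -0.032, 0, 0, 0, 0.784, -0.0425, -0.032, 0, 0, 0, 0.784])

```text
time_s: 9.57
eef_pos: [0.5571, 0.3565, 0.0772]
ee_rot: [[0.003, -0.219, 0.976], [-0.003, 0.976, 0.219], [-1.0, -0.004, 0.002]]
force: [0.9, -2.2, -2.9]
grip_width: 0.0643
```

```bash
python3 - <<'E'
from h import *
g=np.array([.554,.366,.036])
go([(g+[0,0,.06],13,-45)])
E
```

```text
t 9.57 tcp [0.5571 0.3565 0.0772] q [-0.5804  0.7789 -0.0428  1.5333  0.0468  0.8298 -0.4217] w 0.0643 F [ 0.8587 -2.2087 -2.8878]
[-0.0055, 0.0233, -0.001, -0.0049, 0.0046, 0.7893] rows>= 6.3
```

step_arm(moves=[0, 0.008, 0, 0, 0, 0.12, 0, 0.013, 0, 0, 0, 0.25, -0.001, 0.017, 0, 0, 0, 0.38, -0.002, 0.02, -0.001, 0, 0, 0.5, -0.003, 0.022, -0.001, 0, 0, 0.62, -0.004, 0.023, -0.001, -0.005, 0.004, 0.74, -0.0055, 0.0236, -0.001, -0.005, 0.005, 0.789, -0.0055, 0.0236, -0.001, -0.005, 0.005, 0.789, -0.0055, 0.0236, -0.001, -0.005, 0.005, 0.789, -0.0055, 0.0236, -0.001, -0.005, 0.005, 0.789])

```text
time_s: 10.4
eef_pos: [0.5458, 0.3901, 0.0825]
ee_rot: [[-0.17, -0.169, 0.971], [0.689, 0.684, 0.24], [-0.705, 0.71, -0.0]]
force: [0.4, 0.8, -2.0]
grip_width: 0.0639
```

```bash
python3 - <<'E'
from h import *
im=snap('side','s3.png')
cv2.imwrite('pics/s3z.png',cv2.resize(im[100:260,150:350],None,fx=4,fy=3.7,interpolation=cv2.INTER_CUBIC)[:600])
g=np.array([.554,.366,.036])
go([(g+[0,0,.06],13,-45),(g+[0,0,.013],13,-45),(g+[0,0,.008],13,-45)])
E
```

```text
t 10.45 tcp [0.5456 0.3907 0.0831] q [ 0.0979  0.9783 -0.7355  1.678  -0.3665  0.568   0.2058] w 0.0637 F [-0.4559 -0.2224 -2.1878]
[-0.0085, -0.0093, 0.0024, 0.0119, -0.0105, -0.0038] rows>= 0.3
[0.0246, -0.0426, 0.0024, 0.0119, -0.0105, -0.0038] rows>= 1.2
[0.0281, -0.0462, 0.0024, 0.0119, -0.0105, -0.0038] rows>= 1.3
```

View pics/s3z.png

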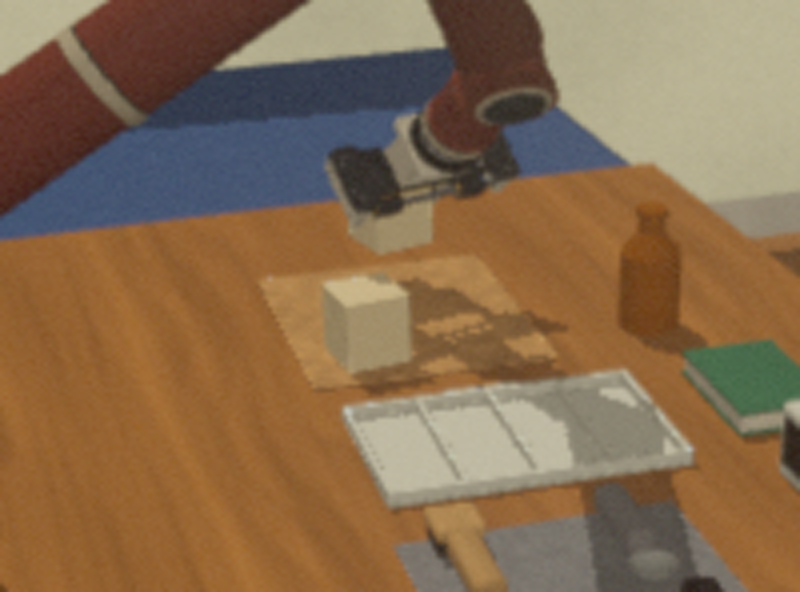

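step_arm(moves=[0.0, -0.015, 0.001, 0.006, -0.005, -0.002, 0.008, -0.026, 0.002, 0.012, -0.0105, -0.004, 0.016, -0.034, 0.0024, 0.012, -0.0105, -0.004, 0.0246, -0.0426, 0.0024, 0.012, -0.0105, -0.004, 0.0246, -0.0426, 0.0024, 0.012, -0.0105, -0.004, 0.0246, -0.0426, 0.0024, 0.012, -0.0105, -0.004])

```text
time_s: 10.95
eef_pos: [0.5516, 0.3762, 0.033]
ee_rot: [[-0.159, -0.153, 0.975], [0.689, 0.69, 0.22], [-0.707, 0.707, -0.004]]
force: [0.0, 1.6, -2.6]
grip_width: 0.0637
```

step_arm(moves=[0.001, -0.001, 0, 0, 0, 0, 0.002, -0.002, 0, 0, 0, 0, 0.002, -0.002, 0, 0, 0, 0])

```text
time_s: 11.2
eef_pos: [0.5522, 0.3762, 0.0315]
ee_rot: [[-0.157, -0.155, 0.975], [0.69, 0.69, 0.22], [-0.707, 0.707, -0.002]]
force: [-0.4, 0.1, -2.7]
grip_width: 0.0641
```

step_arm(moves=[0.001, -0.001, 0, 0, 0, 0, 0.0015, -0.0015, 0, 0, 0, 0, 0.0015, -0.0015, 0, 0, 0, 0])

```text
time_s: 11.45
eef_pos: [0.5525, 0.3764, 0.0301]
ee_rot: [[-0.157, -0.154, 0.976], [0.69, 0.689, 0.22], [-0.706, 0.708, -0.001]]
force: [0.0, -1.7, 0.8]
grip_width: 0.0639
```

step_arm(moves=[0, 0, 0, 0, 0, 0, 0, 0, 0, 0, 0, 0, 0, 0, 0, 0, 0, 0, 0, 0, 0, 0, 0, 0, -0.001, 0, 0, 0, 0, 0, -0.03, 0, 0, 0, 0, 0, -0.06, 0, 0, 0, 0, 0, -0.09, 0, 0, 0, 0, 0, -0.11, 0.01, 0, 0, 0, 0, -0.14, 0.03, 0, 0, 0, 0, -0.16, 0.06, 0, 0, 0, 0], jaw=0)

```text
time_s: 12.37
eef_pos: [0.5702, 0.3029, 0.1842]
ee_rot: [[-0.153, -0.149, 0.977], [0.688, 0.693, 0.213], [-0.709, 0.705, -0.004]]
force: [2.6, -0.4, -0.4]
grip_width: 0.0927
```

```bash
python3 - <<'E'
from h import *
a=snap('side','s4.png');b=snap('top','t4.png')
cv2.imwrite('pics/4z.png',np.hstack([cv2.resize(a[130:230,180:300],(400,400)),cv2.resize(b[140:250,100:220],(400,400))]))
g=np.array([.473,.206,.041]);x=toolR(6,45)[:,0]
go([(g+[0,0,.16],6,0),(g-.11*x,6,45)])
E
```

```text
t 12.47 tcp [0.5701 0.3104 0.1925] q [ 0.2408  0.8165 -0.7502  1.6188 -0.3686  0.8119  0.1706] w 0.0931 F [-0.1066  1.0538  0.8952]
[-0.0505, -0.0633, -0.1178, 0.1154, -0.0371, -0.7882] rows>= 6.4
[0.0489, -0.0727, -0.111, 0.1308, 0.0106, -1.5726] rows>= 12.6
```

View pics/4z.png

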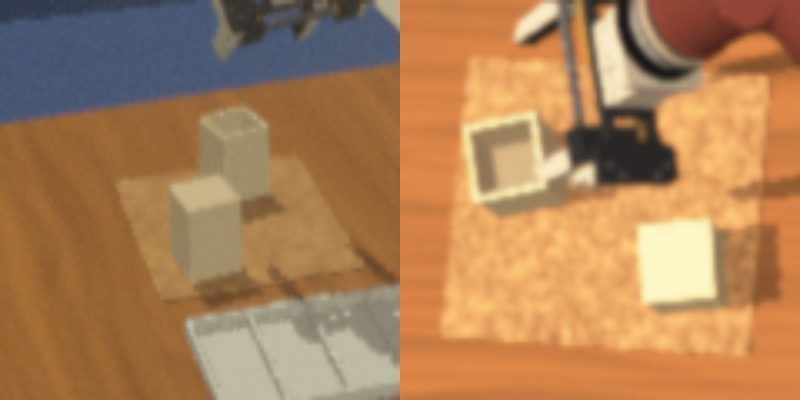

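step_arm(moves=[-0.02, -0.01, -0.02, 0.02, -0.005, -0.1, -0.035, -0.02, -0.04, 0.04, -0.01, -0.22, -0.045, -0.035, -0.06, 0.06, -0.02, -0.34, -0.0505, -0.05, -0.08, 0.08, -0.025, -0.46, -0.0505, -0.06, -0.1, 0.1, -0.03, -0.58, -0.0505, -0.0633, -0.115, 0.115, -0.037, -0.7, -0.0505, -0.0633, -0.118, 0.115, -0.037, -0.788, -0.0505, -0.0633, -0.118, 0.115, -0.037, -0.788, -0.0505, -0.0633, -0.118, 0.115, -0.037, -0.788])

```text
time_s: 13.22
eef_pos: [0.4698, 0.205, 0.1759]
ee_rot: [[-0.011, -0.109, 0.994], [-0.003, 0.994, 0.109], [-1.0, -0.002, -0.011]]
force: [0.6, -1.1, -0.3]
grip_width: 0.0928
```

```bash
python3 - <<'E'
from h import *
g=np.array([.473,.206,.041]);x=toolR(6,45)[:,0]
go([(g-.11*x,6,45)])
E
```

```text
t 13.22 tcp [0.4698 0.205  0.1759] q [-0.2829  0.4695 -0.2469  1.8583  0.1456  0.8426 -0.4928] w 0.0928 F [ 0.6147 -1.1007 -0.2993]
[0.0704, 0.0652, 0.0044, 0.0091, -0.0087, -0.7832] rows>= 6.3
```

step_arm(moves=[0, 0.01, 0, 0, 0, -0.1, 0.005, 0.02, 0.001, 0.003, 0, -0.22, 0.01, 0.035, 0.002, 0.005, -0.003, -0.34, 0.015, 0.05, 0.003, 0.009, -0.006, -0.46, 0.02, 0.06, 0.004, 0.009, -0.009, -0.58, 0.03, 0.065, 0.004, 0.009, -0.009, -0.7, 0.05, 0.065, 0.004, 0.009, -0.009, -0.783, 0.07, 0.065, 0.004, 0.009, -0.009, -0.783, 0.07, 0.065, 0.004, 0.009, -0.009, -0.783, 0.07, 0.065, 0.004, 0.009, -0.009, -0.783])

```text
time_s: 14.05
eef_pos: [0.468, 0.2646, 0.1045]
ee_rot: [[0.065, -0.069, 0.995], [-0.707, 0.701, 0.095], [-0.704, -0.71, -0.003]]
force: [0.4, -0.5, 0.5]
grip_width: 0.0927
```

```bash
python3 - <<'E'
from h import *
b=snap('top','t5.png')
cv2.imwrite('pics/5z.png',cv2.resize(b[140:250,100:220],(600,550)))
g=np.array([.473,.206,.042]);go([(g,6,45)])
E
```

```text
t 14.1 tcp [0.4688 0.265  0.106 ] q [-0.8736  0.8662  0.0181  1.5622  0.5384  1.3522 -1.0587] w 0.0933 F [ 0.3902 -0.6532  1.4278]
[0.1061, 0.0037, -0.0012, -0.0069, -0.0069, 0.0024] rows>= 2.5
```

View pics/5z.png

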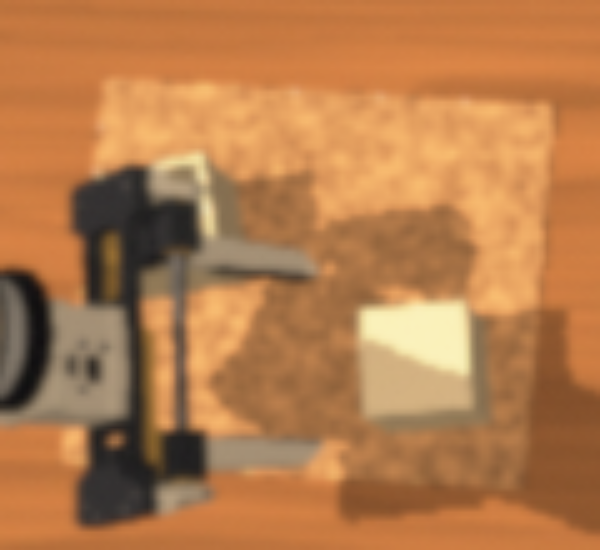

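step_arm(moves=[0.02, 0.002, -0.001, -0.003, -0.003, 0, 0.04, 0.004, -0.001, -0.007, -0.007, 0.002, 0.06, 0.004, -0.001, -0.007, -0.007, 0.002, 0.08, 0.004, -0.001, -0.007, -0.007, 0.002, 0.1, 0.004, -0.001, -0.007, -0.007, 0.002, 0.107, 0.004, -0.001, -0.007, -0.007, 0.002, 0.107, 0.004, -0.001, -0.007, -0.007, 0.002])

```text
time_s: 14.68
eef_pos: [0.4745, 0.1919, 0.0285]
ee_rot: [[0.075, -0.073, 0.995], [-0.704, 0.703, 0.104], [-0.707, -0.708, 0.001]]
force: [0.0, -0.1, 0.1]
grip_width: 0.0929
```

step_arm(moves=[0, 0, 0, 0, 0, 0, 0, 0, 0, 0, 0, 0, 0, 0, 0, 0, 0, 0, 0, 0, 0, 0, 0, 0, 0, 0, 0, 0, 0, 0, 0, 0, 0, 0, 0, 0], jaw=1)

```text
time_s: 15.18
eef_pos: [0.4741, 0.1958, 0.0278]
ee_rot: [[0.08, -0.077, 0.994], [-0.702, 0.704, 0.111], [-0.708, -0.706, 0.002]]
force: [0.6, 2.0, 2.3]
grip_width: 0.0638
```

```bash
python3 - <<'E'
from h import *
g=np.array([.473,.206,.041])
s=arm.state();print(s['eef_pos']-.019*np.array(s['ee_rot'])[:,0])
go([(g,6,45),(g+[0,0,.06],6,45),(g+[0,0,.06],6,0)])
E
```

```text
[0.4726 0.2091 0.0412]
t 15.18 tcp [0.4741 0.1958 0.0278] q [-0.8162  0.9333  0.0488  1.7307  0.6241  1.1103 -1.1339] w 0.0638 F [0.5668 1.9842 2.295 ]
[0.0023, -0.0021, -0.0, 0.0031, 0.0057, -0.0013] rows>= 0.1
[-0.0401, -0.0445, 0.0001, 0.0031, 0.0057, -0.0013] rows>= 1.4
[-0.0457, -0.031, 0.0002, 0.0052, 0.0042, 0.7841] rows>= 6.3
```

step_arm(moves=[-0.013, -0.015, 0, 0, 0, 0, -0.026, -0.03, 0, 0, 0, 0, -0.04, -0.0445, 0, 0, 0, 0, -0.041, -0.042, 0, 0, 0, 0.1, -0.042, -0.039, 0, 0, 0, 0.22, -0.043, -0.037, 0, 0, 0, 0.34, -0.044, -0.035, 0, 0, 0, 0.46, -0.045, -0.033, 0, 0, 0, 0.58, -0.0457, -0.032, 0, 0, 0, 0.7, -0.0457, -0.031, 0, 0, 0, 0.784, -0.0457, -0.031, 0, 0, 0, 0.784])

```text
time_s: 16.1
eef_pos: [0.4731, 0.1975, 0.0812]
ee_rot: [[-0.001, -0.098, 0.995], [-0.005, 0.995, 0.098], [-1.0, -0.004, -0.002]]
force: [0.4, -2.0, -2.9]
grip_width: 0.0637
```

```bash
python3 - <<'E'
from h import *
g=np.array([.473,.206,.041])
go([(g+[0,0,.06],6,-45)])
E
```

```text
t 16.1 tcp [0.4731 0.1975 0.0812] q [-0.2398  0.6129 -0.3012  1.958   0.3051  0.6179 -0.6425] w 0.0637 F [ 0.3674 -1.959  -2.9273]
[-0.0065, 0.0218, 0.0006, -0.0071, 0.0008, 0.7899] rows>= 6.3
```

step_arm(moves=[0, 0.008, 0, 0, 0, 0.12, 0, 0.013, 0, 0, 0, 0.25, -0.001, 0.017, 0, 0, 0, 0.38, -0.002, 0.02, 0, 0, 0, 0.5, -0.003, 0.021, 0, -0.003, 0, 0.62, -0.005, 0.022, 0, -0.007, 0, 0.74, -0.0065, 0.022, 0.0006, -0.007, 0.001, 0.79, -0.0065, 0.022, 0.0006, -0.007, 0.001, 0.79, -0.0065, 0.022, 0.0006, -0.007, 0.001, 0.79, -0.0065, 0.022, 0.0006, -0.007, 0.001, 0.79])

```text
time_s: 16.93
eef_pos: [0.4697, 0.2289, 0.0884]
ee_rot: [[-0.083, -0.086, 0.993], [0.704, 0.7, 0.12], [-0.706, 0.709, 0.002]]
force: [-0.8, 0.4, -1.5]
grip_width: 0.0637
```

```bash
python3 - <<'E'
from h import *
g=np.array([.473,.206,.041])
go([(g+[0,0,.06],6,-45),(g+[0,0,-.0055],6,-45)])
E
```

```text
t 16.93 tcp [0.4697 0.2289 0.0884] q [ 0.5544  0.9883 -1.0179  2.0397  0.01    0.3893 -0.0451] w 0.0637 F [-0.7623  0.3592 -1.4856]
[-0.0063, -0.0075, 0.0007, 0.0127, -0.0093, -0.0021] rows>= 0.2
[0.0399, -0.0539, 0.0005, 0.0127, -0.0093, -0.0021] rows>= 1.6
```

step_arm(moves=[0.0, -0.015, 0, 0.006, -0.005, -0.002, 0.01, -0.026, 0.0005, 0.012, -0.009, -0.002, 0.02, -0.035, 0.0005, 0.012, -0.009, -0.002, 0.03, -0.044, 0.0005, 0.012, -0.009, -0.002, 0.039, -0.053, 0.0005, 0.012, -0.009, -0.002, 0.039, -0.053, 0.0005, 0.012, -0.009, -0.002, 0.039, -0.053, 0.0005, 0.012, -0.009, -0.002])

```text
time_s: 17.52
eef_pos: [0.4717, 0.218, 0.0224]
ee_rot: [[-0.073, -0.071, 0.995], [0.705, 0.702, 0.102], [-0.706, 0.708, -0.001]]
force: [0.4, 0.6, -1.9]
grip_width: 0.0641
```

```bash
python3 - <<'E'
from h import *
g=np.array([.473,.206,.041])
go([(g+[0,0,-.006],6,-45)])
E
```

```text
t 17.52 tcp [0.4717 0.218  0.0224] q [ 0.539   1.0987 -0.9405  2.0529  0.0615  0.2927 -0.0016] w 0.0641 F [ 0.3838  0.5994 -1.8862]
[0.0016, 0.0004, 0.0, -0.0027, 0.0006, -0.0018] rows>= 0.0
```

Slightly above contact; lower 1 mm, release, retreat.

step_arm(moves=[0.001, -0.001, 0, 0, 0, 0, 0.001, -0.001, 0, 0, 0, 0, 0.001, -0.001, 0, 0, 0, 0])

```text
time_s: 17.77
eef_pos: [0.4724, 0.2176, 0.022]
ee_rot: [[-0.071, -0.072, 0.995], [0.705, 0.702, 0.101], [-0.706, 0.708, 0.001]]
force: [-0.5, -0.7, -1.9]
grip_width: 0.0639
```

step_arm(moves=[0, 0, 0, 0, 0, 0, 0, 0, 0, 0, 0, 0, 0, 0, 0, 0, 0, 0, 0, 0, 0, 0, 0, 0, -0.001, 0, 0, 0, 0, 0, -0.03, 0, 0, 0, 0, 0, -0.06, 0, 0, 0, 0, 0, -0.09, 0, 0, 0, 0, 0, -0.11, 0.01, 0, 0, 0, 0, -0.14, 0.03, 0, 0, 0, 0, -0.16, 0.06, 0, 0, 0, 0], jaw=0)

```text
time_s: 18.68
eef_pos: [0.4804, 0.1438, 0.177]
ee_rot: [[-0.069, -0.066, 0.995], [0.704, 0.704, 0.095], [-0.707, 0.707, -0.002]]
force: [0.7, -0.5, 0.5]
grip_width: 0.0928
```

```bash
python3 - <<'E'
from h import *
b=snap('top','t6.png');a=snap('side','s6.png')
cv2.imwrite('pics/6z.png',np.hstack([cv2.resize(a[130:230,180:300],(400,400)),cv2.resize(b[140:250,100:220],(400,400))]))
g=np.array([.473,.208,.036]);x=toolR(6,45)[:,0]
go([(g+[0,0,.15],6,0),(g-.11*x,6,45)])
E
```

```text
t 18.78 tcp [0.4814 0.1488 0.1824] q [ 0.7758  0.8614 -1.1396  1.9535 -0.0396  0.6732 -0.0192] w 0.0931 F [-0.1788  0.1944  1.0809]
[0.0532, 0.0313, -0.0025, 0.0009, 0.0102, -0.7871] rows>= 6.3
[0.1458, 0.0295, -0.0033, -0.0033, 0.0106, -1.5725] rows>= 12.6
```

View pics/6z.png

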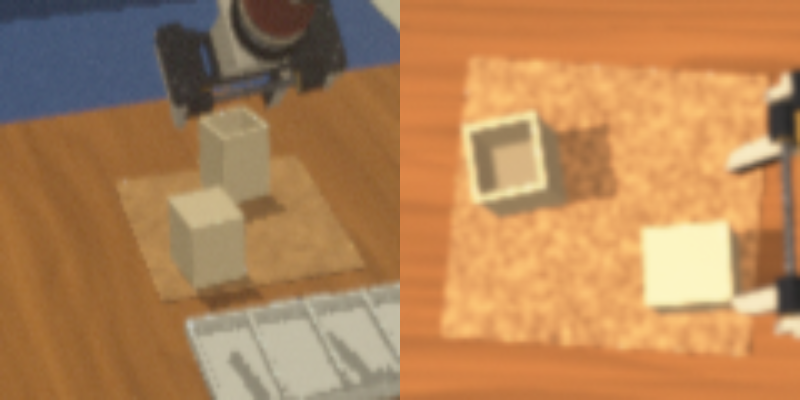

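```bash
python3 - <<'E'
from h import *
P=[pix2w('top',(100+(a-400)/3.333,140+b/3.636),.067)[:2] for a,b in ((641,228),(730,222),(738,303),(646,308))]
print(P,np.mean(P,0))
E
```

```text
[array([0.5011, 0.2421]), array([0.508 , 0.1644]), array([0.4425, 0.1543]), array([0.4365, 0.234 ])] [0.472  0.1987]
```

step_arm(moves=[-0.01, 0.02, 0, 0, 0, 0, 0, 0.03, 0, 0, 0, -0.1, 0.01, 0.035, 0, 0, 0, -0.22, 0.02, 0.035, -0.001, 0, 0.005, -0.34, 0.03, 0.035, -0.002, 0, 0.005, -0.46, 0.04, 0.035, -0.0025, 0, 0.01, -0.58, 0.05, 0.033, -0.0025, 0, 0.01, -0.7, 0.053, 0.0313, -0.0025, 0.001, 0.01, -0.787, 0.053, 0.0313, -0.0025, 0.001, 0.01, -0.787, 0.053, 0.0313, -0.0025, 0.001, 0.01, -0.787])

```text
time_s: 19.62
eef_pos: [0.4696, 0.2077, 0.1613]
ee_rot: [[-0.011, -0.109, 0.994], [-0.0, 0.994, 0.109], [-1.0, 0.001, -0.011]]
force: [-0.7, -1.1, -0.9]
grip_width: 0.0926
```

```bash
python3 - <<'E'
from h import *
g=np.array([.472,.199,.037]);x=toolR(6,45)[:,0]
go([(g-.11*x,6,45)])
E
```

```text
t 19.62 tcp [0.4696 0.2077 0.1613] q [-0.0761  0.5345 -0.5681  1.8681  0.3644  0.8539 -0.7171] w 0.0926 F [-0.6976 -1.124  -0.9145]
[0.06, 0.0554, 0.0024, 0.0086, -0.0083, -0.7862] rows>= 6.3
```

step_arm(moves=[0, 0.01, 0, 0, 0, -0.1, 0.005, 0.02, 0.001, 0.003, 0, -0.22, 0.01, 0.035, 0.002, 0.005, -0.003, -0.34, 0.015, 0.05, 0.002, 0.009, -0.006, -0.46, 0.02, 0.055, 0.002, 0.009, -0.008, -0.58, 0.03, 0.055, 0.002, 0.009, -0.008, -0.7, 0.05, 0.055, 0.002, 0.009, -0.008, -0.786, 0.06, 0.055, 0.002, 0.009, -0.008, -0.786, 0.06, 0.055, 0.002, 0.009, -0.008, -0.786, 0.06, 0.055, 0.002, 0.009, -0.008, -0.786])

```text
time_s: 20.45
eef_pos: [0.4679, 0.2574, 0.1018]
ee_rot: [[0.066, -0.066, 0.996], [-0.705, 0.703, 0.094], [-0.706, -0.708, -0.0]]
force: [-1.1, -0.4, 0.8]
grip_width: 0.0928
```

```bash
python3 - <<'E'
from h import *
g=np.array([.472,.199,.037]);go([(g,6,45)])
E
```

```text
t 20.45 tcp [0.4679 0.2574 0.1018] q [-0.7095  0.8784 -0.2608  1.5773  0.69    1.4418 -1.2095] w 0.0928 F [-1.0882 -0.4353  0.8208]
[0.1062, 0.0046, -0.0012, -0.0076, -0.0079, 0.0015] rows>= 2.5
```

step_arm(moves=[0.02, 0.002, -0.001, -0.003, -0.003, 0, 0.04, 0.004, -0.001, -0.007, -0.007, 0.002, 0.06, 0.004, -0.001, -0.007, -0.007, 0.002, 0.08, 0.004, -0.001, -0.007, -0.007, 0.002, 0.1, 0.004, -0.001, -0.007, -0.007, 0.002, 0.106, 0.004, -0.001, -0.007, -0.007, 0.002, 0.106, 0.004, -0.001, -0.007, -0.007, 0.002])

```text
time_s: 21.03
eef_pos: [0.4741, 0.1854, 0.0255]
ee_rot: [[0.074, -0.071, 0.995], [-0.703, 0.704, 0.103], [-0.707, -0.707, 0.002]]
force: [0.6, 0.8, 0.9]
grip_width: 0.093
```

step_arm(moves=[0, 0, 0, 0, 0, 0, 0, 0, 0, 0, 0, 0, 0, 0, 0, 0, 0, 0, 0, 0, 0, 0, 0, 0, 0, 0, 0, 0, 0, 0, 0, 0, 0, 0, 0, 0], jaw=1)

```text
time_s: 21.53
eef_pos: [0.4734, 0.1899, 0.0244]
ee_rot: [[0.08, -0.076, 0.994], [-0.701, 0.705, 0.11], [-0.709, -0.706, 0.003]]
force: [0.3, 0.4, 2.1]
grip_width: 0.0635
```

```bash
python3 - <<'E'
from h import *
g=np.array([.472,.208,.037])
s=arm.state();print(s['eef_pos']-.019*np.array(s['ee_rot'])[:,0])
go([(g+[0,-.009,.06],6,45),(g+[0,0,.06],6,0)])
E
```

```text
[0.4719 0.2032 0.0379]
t 21.53 tcp [0.4734 0.1899 0.0244] q [-0.6472  0.9442 -0.2226  1.7387  0.795   1.2288 -1.2972] w 0.0635 F [0.3267 0.4448 2.1027]
[-0.0389, -0.0447, -0.0003, 0.0021, 0.0059, -0.0022] rows>= 1.4
[-0.0508, -0.025, 0.0007, 0.0043, 0.0047, 0.7832] rows>= 6.3
```

step_arm(moves=[-0.013, -0.015, 0, 0, 0, 0, -0.026, -0.03, 0, 0, 0, 0, -0.039, -0.0445, 0, 0, 0, 0, -0.041, -0.042, 0, 0, 0, 0.1, -0.043, -0.039, 0, 0, 0, 0.22, -0.044, -0.036, 0, 0, 0, 0.34, -0.046, -0.033, 0, 0, 0, 0.46, -0.048, -0.03, 0, 0, 0, 0.58, -0.05, -0.027, 0, 0, 0, 0.7, -0.051, -0.025, 0, 0, 0, 0.784, -0.051, -0.025, 0, 0, 0, 0.784])

```text
time_s: 22.45
eef_pos: [0.4713, 0.2005, 0.0769]
ee_rot: [[-0.001, -0.099, 0.995], [-0.004, 0.995, 0.099], [-1.0, -0.004, -0.002]]
force: [0.3, -1.3, -2.7]
grip_width: 0.0642
```

```bash
python3 - <<'E'
from h import *
g=np.array([.476,.208,.037])
go([(g+[0,0,.06],6,-45)])
E
```

```text
t 22.45 tcp [0.4713 0.2005 0.0769] q [-0.0876  0.661  -0.5496  1.958   0.5433  0.6755 -0.88  ] w 0.0642 F [ 0.2564 -1.2885 -2.6686]
[-0.0067, 0.0204, 0.0053, -0.0056, 0.0005, 0.7891] rows>= 6.3
```

step_arm(moves=[0, 0.008, 0, 0, 0, 0.1, 0, 0.013, 0.001, 0, 0, 0.2, -0.001, 0.017, 0.002, 0, 0, 0.3, -0.002, 0.019, 0.003, 0, 0, 0.4, -0.003, 0.02, 0.004, 0, 0, 0.45, -0.003, 0.02, 0.004, 0, 0, 0.45])

```text
time_s: 22.95
eef_pos: [0.4723, 0.2244, 0.078]
ee_rot: [[-0.05, -0.092, 0.995], [0.431, 0.896, 0.105], [-0.901, 0.433, -0.006]]
force: [-0.3, -1.3, -1.9]
grip_width: 0.0635
```

```bash
python3 - <<'E'
from h import *
g=np.array([.476,.208,.037])
go([(g+[0,0,.06],6,-45)])
E
```

```text
t 22.95 tcp [0.4723 0.2244 0.078 ] q [ 0.3345  0.8113 -0.8907  2.0186  0.3764  0.4552 -0.5663] w 0.0635 F [-0.2839 -1.2808 -1.8585]
[-0.0064, -0.0005, 0.0019, -0.0032, -0.0045, 0.3371] rows>= 2.7
```

step_arm(moves=[-0.001, 0, 0, 0, 0, 0.1, -0.003, 0, 0.001, 0, 0, 0.2, -0.005, 0, 0.002, -0.002, -0.002, 0.3, -0.0064, 0, 0.002, -0.003, -0.0045, 0.337, -0.0064, 0, 0.002, -0.003, -0.0045, 0.337, -0.0064, 0, 0.002, -0.003, -0.0045, 0.337])

```text
time_s: 23.45
eef_pos: [0.4743, 0.226, 0.086]
ee_rot: [[-0.075, -0.082, 0.994], [0.703, 0.702, 0.111], [-0.707, 0.707, 0.005]]
force: [0.2, 0.7, -2.0]
grip_width: 0.0636
```

```bash
python3 - <<'E'
from h import *
g=np.array([.476,.208,.0])
go([(g+[0,0,.048],6,-45)])
E
```

```text
t 23.45 tcp [0.4743 0.226  0.086 ] q [ 0.6069  1.065  -1.1357  2.0341  0.3368  0.4116 -0.361 ] w 0.0636 F [ 0.2422  0.7304 -2.0092]
[0.033, -0.0396, -0.0004, 0.0078, -0.0012, -0.0001] rows>= 1.2
```

step_arm(moves=[0.007, -0.01, 0, 0.004, -0.001, 0, 0.015, -0.02, 0, 0.008, -0.001, 0, 0.024, -0.03, 0, 0.008, -0.001, 0, 0.033, -0.0396, 0, 0.008, -0.001, 0, 0.033, -0.0396, 0, 0.008, -0.001, 0, 0.033, -0.0396, 0, 0.008, -0.001, 0])

```text
time_s: 23.95
eef_pos: [0.4751, 0.2205, 0.0341]
ee_rot: [[-0.073, -0.072, 0.995], [0.704, 0.703, 0.103], [-0.706, 0.708, -0.001]]
force: [0.7, -0.1, -1.6]
grip_width: 0.0639
```

step_arm(moves=[0.001, -0.001, 0, 0, 0, 0, 0.002, -0.002, 0, 0, 0, 0, 0.002, -0.002, 0, 0, 0, 0])

```text
time_s: 24.2
eef_pos: [0.4759, 0.2204, 0.0326]
ee_rot: [[-0.071, -0.074, 0.995], [0.705, 0.702, 0.102], [-0.706, 0.708, 0.002]]
force: [-0.3, -0.1, -2.7]
grip_width: 0.064
```

step_arm(moves=[0.001, -0.001, 0, 0, 0, 0, 0.001, -0.001, 0, 0, 0, 0, 0.001, -0.001, 0, 0, 0, 0])

```text
time_s: 24.45
eef_pos: [0.4758, 0.2203, 0.0311]
ee_rot: [[-0.071, -0.073, 0.995], [0.705, 0.702, 0.102], [-0.706, 0.708, 0.002]]
force: [-0.4, 0.5, -1.8]
grip_width: 0.0636
```

step_arm(moves=[0.001, -0.001, 0, 0, 0, 0, 0.001, -0.001, 0, 0, 0, 0, 0.001, -0.001, 0, 0, 0, 0])

```text
time_s: 24.7
eef_pos: [0.4757, 0.2203, 0.0295]
ee_rot: [[-0.071, -0.073, 0.995], [0.705, 0.702, 0.102], [-0.706, 0.708, 0.001]]
force: [-1.0, -0.5, -2.0]
grip_width: 0.0637
```

step_arm(moves=[0.001, -0.001, 0, 0, 0, 0, 0.001, -0.001, 0, 0, 0, 0, 0.001, -0.001, 0, 0, 0, 0])

```text
time_s: 24.95
eef_pos: [0.4757, 0.2204, 0.028]
ee_rot: [[-0.071, -0.073, 0.995], [0.705, 0.702, 0.102], [-0.706, 0.708, 0.001]]
force: [0.6, -0.1, -1.6]
grip_width: 0.064
```

step_arm(moves=[0.001, -0.001, 0, 0, 0, 0, 0.001, -0.001, 0, 0, 0, 0, 0.001, -0.001, 0, 0, 0, 0])

```text
time_s: 25.2
eef_pos: [0.4758, 0.2207, 0.0275]
ee_rot: [[-0.071, -0.073, 0.995], [0.705, 0.702, 0.102], [-0.705, 0.709, 0.002]]
force: [-0.3, -2.6, 3.5]
grip_width: 0.064
```

Contact now. Release, retreat.

step_arm(moves=[0, 0, 0, 0, 0, 0, 0, 0, 0, 0, 0, 0, 0, 0, 0, 0, 0, 0, 0, 0, 0, 0, 0, 0, -0.001, 0, 0, 0, 0, 0, -0.03, 0, 0, 0, 0, 0, -0.06, 0, 0, 0, 0, 0, -0.09, 0, 0, 0, 0, 0, -0.11, 0.01, 0, 0, 0, 0, -0.14, 0.03, 0, 0, 0, 0, -0.16, 0.06, 0, 0, 0, 0], jaw=0)

```text
time_s: 26.12
eef_pos: [0.4837, 0.1467, 0.1819]
ee_rot: [[-0.069, -0.067, 0.995], [0.705, 0.703, 0.097], [-0.706, 0.708, -0.001]]
force: [0.1, -1.2, 0.2]
grip_width: 0.0932
```

```bash
python3 - <<'E'
from h import *
b=snap('top','t7.png');a=snap('side','s7.png')
cv2.imwrite('pics/7z.png',np.hstack([cv2.resize(a[130:230,180:300],(400,400)),cv2.resize(b[140:250,100:220],(400,400))]))
go([((.439,-.202,.12),-1,0)])
E
```

```text
t 26.22 tcp [0.4848 0.1517 0.188 ] q [ 0.8229  0.9607 -1.3094  1.941   0.2118  0.7005 -0.2819] w 0.0933 F [-0.5493 -0.0914  0.1757]
[-0.1855, -0.3058, -0.0826, 0.1179, -0.0362, -0.7879] rows>= 8.8
```

View pics/7z.png

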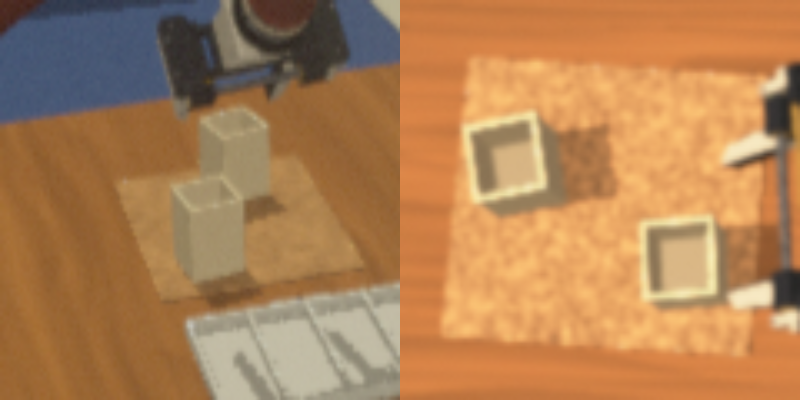

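View pics/t7.png

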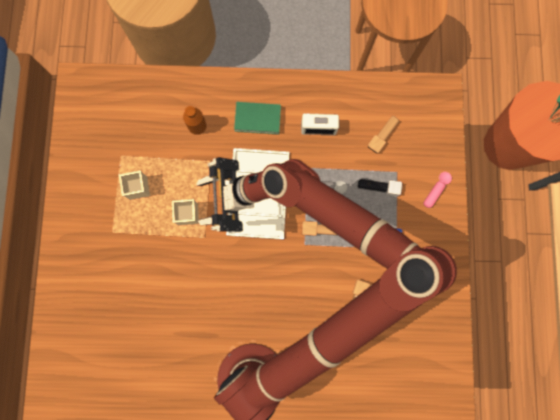

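```bash
python3 - <<'E'
from h import *
go([((.55,0,.27),0,0)])
E
```

```text
t 26.22 tcp [0.4848 0.1517 0.188 ] q [ 0.8229  0.9607 -1.3094  1.941   0.2118  0.7005 -0.2819] w 0.0933 F [-0.5493 -0.0914  0.1757]
[-0.1558, -0.0668, 0.0501, 0.1014, -0.0293, -0.7881] rows>= 6.4
```

step_arm(moves=[-0.02, 0, 0.005, 0.01, 0, -0.1, -0.04, -0.01, 0.01, 0.02, -0.005, -0.22, -0.07, -0.02, 0.02, 0.04, -0.01, -0.34, -0.1, -0.035, 0.03, 0.06, -0.02, -0.46, -0.12, -0.05, 0.04, 0.08, -0.025, -0.58, -0.14, -0.06, 0.05, 0.1, -0.03, -0.7, -0.1558, -0.0668, 0.05, 0.1, -0.03, -0.788, -0.1558, -0.0668, 0.05, 0.1, -0.03, -0.788, -0.1558, -0.0668, 0.05, 0.1, -0.03, -0.788])

```text
time_s: 26.97
eef_pos: [0.548, -0.0004, 0.2448]
ee_rot: [[-0.009, -0.004, 1.0], [-0.001, 1.0, 0.004], [-1.0, -0.001, -0.009]]
force: [-0.2, -0.1, -1.0]
grip_width: 0.0929
```

```bash
python3 - <<'E'
from h import *
go([((.439,-.202,.12),-1,0)])
E
```

```text
t 26.97 tcp [ 0.548  -0.0004  0.2448] q [ 0.5434  0.5868 -0.9542  1.6597  0.5095  1.1753 -0.5349] w 0.0929 F [-0.2058 -0.1273 -0.9616]
[0.1449, -0.2011, -0.1084, 0.0213, -0.0089, 0.0011] rows>= 6.5
```

step_arm(moves=[0.02, -0.03, -0.02, 0.005, 0, 0, 0.04, -0.06, -0.04, 0.01, -0.005, 0, 0.06, -0.09, -0.06, 0.02, -0.009, 0, 0.08, -0.12, -0.08, 0.02, -0.009, 0, 0.1, -0.15, -0.1, 0.02, -0.009, 0, 0.12, -0.18, -0.108, 0.02, -0.009, 0, 0.14, -0.2, -0.108, 0.02, -0.009, 0, 0.145, -0.201, -0.108, 0.02, -0.009, 0, 0.145, -0.201, -0.108, 0.02, -0.009, 0])

```text
time_s: 27.72
eef_pos: [0.437, -0.2039, 0.0988]
ee_rot: [[-0.004, 0.023, 1.0], [0.002, 1.0, -0.023], [-1.0, 0.002, -0.004]]
force: [0.1, -0.5, 1.1]
grip_width: 0.0929
```

```bash
python3 - <<'E'
from h import *
b=snap('top','t8.png');cv2.imwrite('pics/8z.png',cv2.resize(b[150:260,220:420],(800,440)))
go([((.437,-.201,.036),-1,0)])
E
```

```text
t 27.77 tcp [ 0.4386 -0.2023  0.1003] q [ 0.9388  0.6723 -0.8502  2.0127  0.7192  0.7876 -0.3629] w 0.0929 F [-0.1047 -0.1499  0.0322]
[0.0833, 0.0011, -0.0015, -0.0022, -0.0014, -0.0016] rows>= 2.0
```

View pics/8z.png

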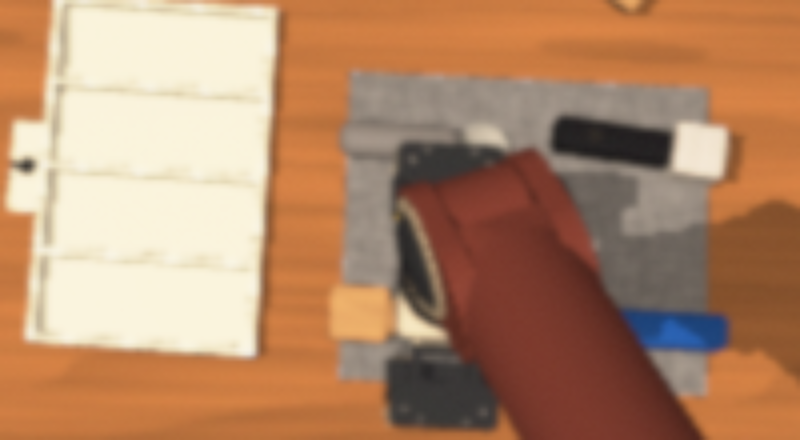

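step_arm(moves=[0.02, 0.001, -0.0015, -0.002, -0.001, -0.0016, 0.045, 0.001, -0.0015, -0.002, -0.001, -0.0016, 0.065, 0.001, -0.0015, -0.002, -0.001, -0.0016, 0.08, 0.001, -0.0015, -0.002, -0.001, -0.0016, 0.0835, 0.001, -0.0015, -0.002, -0.001, -0.0016, 0.0835, 0.001, -0.0015, -0.002, -0.001, -0.0016])

```text
time_s: 28.27
eef_pos: [0.4386, -0.2005, 0.018]
ee_rot: [[0.001, 0.014, 1.0], [-0.002, 1.0, -0.014], [-1.0, -0.002, 0.002]]
force: [0.2, -0.7, 1.1]
grip_width: 0.0929
```

step_arm(moves=[0, 0, 0, 0, 0, 0, 0, 0, 0, 0, 0, 0, 0, 0, 0, 0, 0, 0, 0, 0, 0, 0, 0, 0, 0, 0, 0, 0, 0, 0, 0, 0, 0, 0, 0, 0, 0, 0, 0, 0, 0, 0, 0, 0, 0, 0, 0, 0], jaw=1)

```text
time_s: 28.93
eef_pos: [0.4381, -0.2024, 0.0179]
ee_rot: [[0.001, 0.017, 1.0], [-0.004, 1.0, -0.017], [-1.0, -0.004, 0.001]]
force: [-0.5, -0.6, -0.0]
grip_width: 0.0445
```

step_arm(moves=[-0.02, 0, 0, 0, 0, 0, -0.04, 0, 0, 0, 0, 0, -0.06, 0, 0, 0, 0, 0, -0.08, 0, 0, 0, 0, 0, -0.08, 0, 0, 0, 0, 0])

```text
time_s: 29.35
eef_pos: [0.4401, -0.2022, 0.1008]
ee_rot: [[0.007, 0.017, 1.0], [-0.006, 1.0, -0.017], [-1.0, -0.006, 0.007]]
force: [-0.3, 0.1, -0.6]
grip_width: 0.0108
```

```bash
python3 - <<'E'
from h import *
b=snap('side','s9.png');cv2.imwrite('pics/9z.png',cv2.resize(b[180:320,200:400],(800,560)))
go([((.447,-.0035+.005,.12),-2,0)])
E
```

```text
t 29.4 tcp [ 0.4391 -0.2024  0.0992] q [ 0.9329  0.6692 -0.8434  2.0197  0.7301  0.7758 -0.372 ] w 0.007 F [-0.2639  0.4102  0.6443]
[-0.0028, 0.204, 0.0045, 0.0178, 0.0049, 0.0052] rows>= 4.9
```

View pics/9z.png

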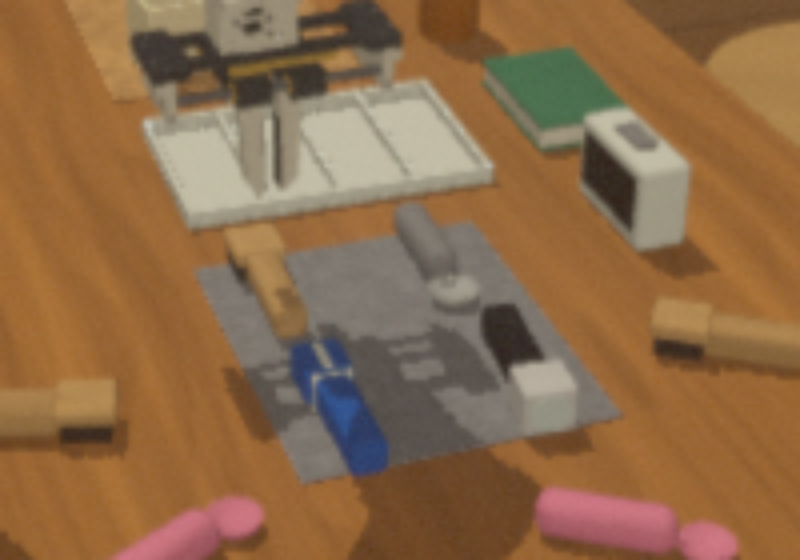

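step_arm(moves=[0, 0, 0, 0, 0, 0, 0, 0, 0, 0, 0, 0, 0, 0, 0, 0, 0, 0, 0, 0, 0, 0, 0, 0, 0, 0, 0, 0, 0, 0, 0, 0, 0, 0, 0, 0, 0, 0, 0, 0, 0, 0, 0, 0, 0, 0, 0, 0, 0, 0, 0, 0, 0, 0], jaw=0.3)

```text
time_s: 30.15
eef_pos: [0.4379, -0.2021, 0.0978]
ee_rot: [[0.001, 0.017, 1.0], [-0.004, 1.0, -0.017], [-1.0, -0.004, 0.001]]
force: [-0.2, -0.5, -0.6]
grip_width: 0.0618
```

```bash
python3 - <<'E'
from h import *
b=snap('top','t10.png');cv2.imwrite('pics/10z.png',cv2.resize(b[150:260,220:420],(800,440)))
go([((.437,-.201,.035),-1,0)])
E
```

```text
t 30.2 tcp [ 0.438  -0.2021  0.0979] q [ 0.932   0.6714 -0.8418  2.0208  0.7299  0.7761 -0.3716] w 0.064 F [-0.0254 -0.3179 -0.8841]
[0.0818, 0.0014, -0.0011, 0.0008, 0.0015, 0.0039] rows>= 2.0
```

View pics/10z.png

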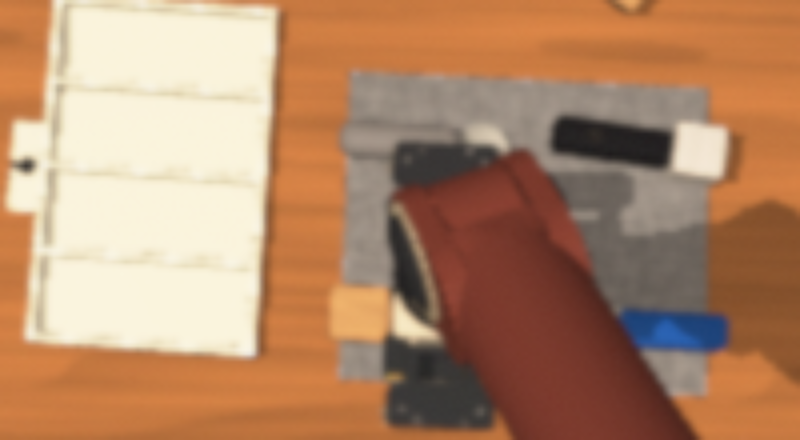

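step_arm(moves=[0.02, 0.001, -0.001, 0, 0, 0.003, 0.045, 0.001, -0.001, 0, 0, 0.003, 0.065, 0.001, -0.001, 0, 0, 0.003, 0.08, 0.001, -0.001, 0, 0, 0.003, 0.082, 0.001, -0.001, 0, 0, 0.003, 0.082, 0.001, -0.001, 0, 0, 0.003])

```text
time_s: 30.7
eef_pos: [0.4367, -0.2011, 0.0153]
ee_rot: [[0.0, 0.016, 1.0], [-0.0, 1.0, -0.016], [-1.0, -0.0, 0.0]]
force: [-0.3, 0.0, 0.4]
grip_width: 0.0653
```

step_arm(moves=[0, 0, 0, 0, 0, 0, 0, 0, 0, 0, 0, 0, 0, 0, 0, 0, 0, 0, 0, 0, 0, 0, 0, 0, 0, 0, 0, 0, 0, 0, 0, 0, 0, 0, 0, 0, 0, 0, 0, 0, 0, 0, 0, 0, 0, 0, 0, 0, 0, 0, 0, 0, 0, 0, 0, 0, 0, 0, 0, 0], jaw=1)

```text
time_s: 31.53
eef_pos: [0.4375, -0.2015, 0.0162]
ee_rot: [[0.002, 0.017, 1.0], [-0.001, 1.0, -0.017], [-1.0, -0.001, 0.002]]
force: [-0.1, -0.9, 4.3]
grip_width: 0.0279
```

step_arm(moves=[-0.02, 0, 0, 0, 0, 0, -0.04, 0, 0, 0, 0, 0, -0.06, 0, 0, 0, 0, 0, -0.06, 0, 0, 0, 0, 0])

```text
time_s: 31.87
eef_pos: [0.4387, -0.2014, 0.0782]
ee_rot: [[0.006, 0.017, 1.0], [-0.002, 1.0, -0.017], [-1.0, -0.002, 0.006]]
force: [0.2, -0.2, -0.9]
grip_width: 0.0273
```

```bash
python3 - <<'E'
from h import *
b=snap('side','s11.png');cv2.imwrite('pics/11z.png',cv2.resize(b[180:320,200:400],(800,560)))
go([((.447,.0015,.097),-2,0)])
E
```

```text
t 31.92 tcp [ 0.4377 -0.2016  0.0768] q [ 0.909   0.6995 -0.8065  2.0411  0.7737  0.729  -0.4094] w 0.0279 F [ 0.2758  0.8071 -0.9071]
[-0.0015, 0.2032, 0.0058, 0.0177, 0.0038, 0.0017] rows>= 4.9
```

View pics/11z.png

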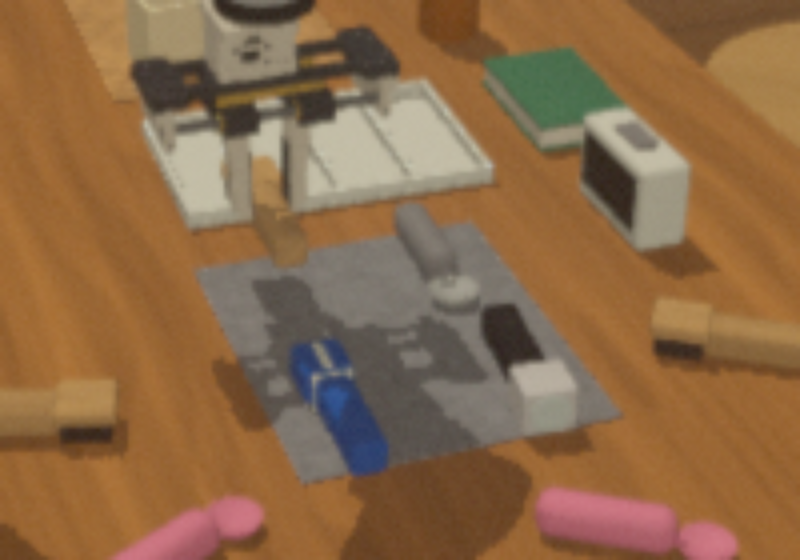

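step_arm(moves=[0, 0.025, 0.001, 0.005, 0.001, 0, -0.001, 0.055, 0.003, 0.01, 0.002, 0, -0.0015, 0.085, 0.004, 0.015, 0.003, 0.0017, -0.0015, 0.115, 0.0058, 0.0177, 0.0038, 0.0017, -0.0015, 0.145, 0.0058, 0.0177, 0.0038, 0.0017, -0.0015, 0.175, 0.0058, 0.0177, 0.0038, 0.0017, -0.0015, 0.195, 0.0058, 0.0177, 0.0038, 0.0017, -0.0015, 0.203, 0.0058, 0.0177, 0.0038, 0.0017, -0.0015, 0.203, 0.0058, 0.0177, 0.0038, 0.0017, -0.0015, 0.203, 0.0058, 0.0177, 0.0038, 0.0017])

```text
time_s: 32.75
eef_pos: [0.4455, 0.0004, 0.0763]
ee_rot: [[-0.005, 0.035, 0.999], [-0.001, 0.999, -0.035], [-1.0, -0.001, -0.004]]
force: [-0.4, -0.1, -0.3]
grip_width: 0.0276
```

```bash
python3 - <<'E'
from h import *
b=snap('top','t12.png');cv2.imwrite('pics/12z.png',cv2.resize(b[130:260,200:330],(600,600)))
b=snap('side','s12.png');cv2.imwrite('pics/12s.png',cv2.resize(b[150:270,200:360],(800,600)))
go([((.447,.0015,.038),-2,0)])
E
```

```text
t 32.85 tcp [ 0.4457 -0.0006  0.0765] q [ 0.4655  0.6502 -0.7682  2.1299  0.7545  0.6612 -0.8678] w 0.028 F [-0.3998  0.2288 -0.6573]
[0.0575, 0.0022, 0.0014, -0.0026, -0.004, 0.0008] rows>= 1.4
```

View pics/12z.png

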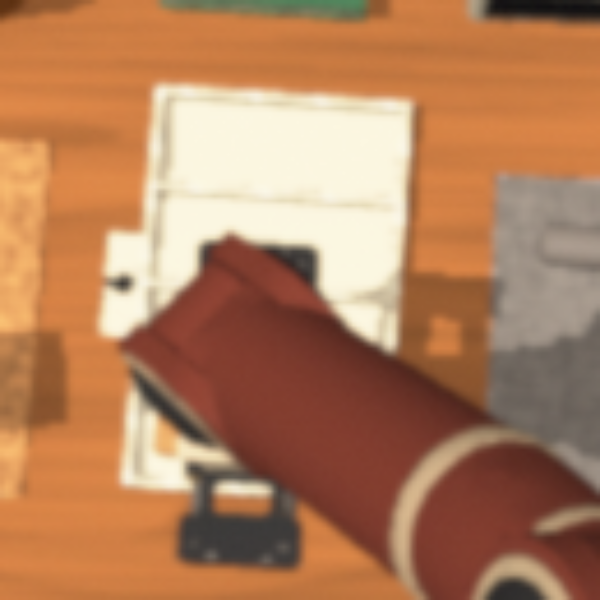

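View pics/12s.png

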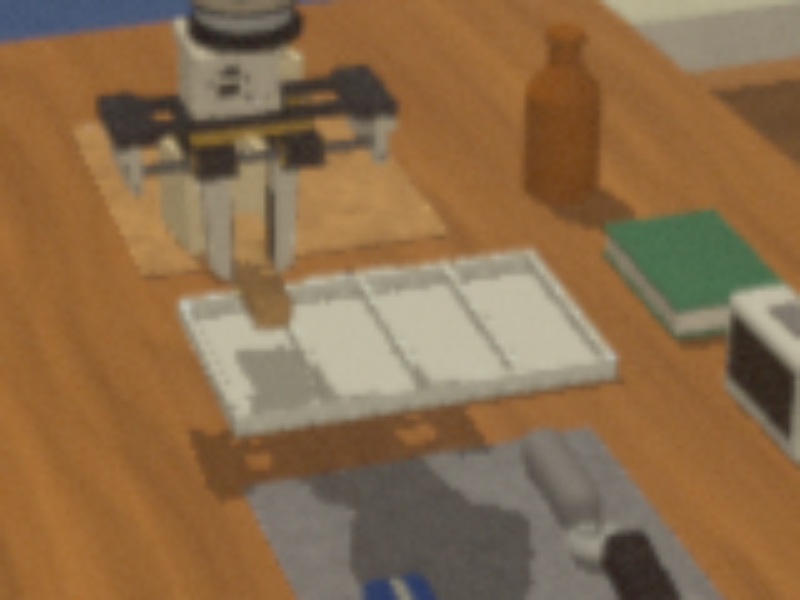

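step_arm(moves=[0.015, 0.001, 0.001, -0.0026, -0.004, 0, 0.03, 0.002, 0.0014, -0.0026, -0.004, 0, 0.045, 0.002, 0.0014, -0.0026, -0.004, 0, 0.053, 0.002, 0.0014, -0.0026, -0.004, 0, 0.057, 0.002, 0.0014, -0.0026, -0.004, 0, 0.057, 0.002, 0.0014, -0.0026, -0.004, 0])

```text
time_s: 33.35
eef_pos: [0.4471, 0.0026, 0.0195]
ee_rot: [[0.0, 0.033, 0.999], [0.0, 0.999, -0.033], [-1.0, 0.0, 0.0]]
force: [-0.8, 0.2, -0.5]
grip_width: 0.0279
```

Release to ~55 mm, then rise.

step_arm(moves=[0, 0, 0, 0, 0, 0, 0, 0, 0, 0, 0, 0, 0, 0, 0, 0, 0, 0, 0, 0, 0, 0, 0, 0, 0, 0, 0, 0, 0, 0, -0.02, 0, 0, 0, 0, 0, -0.05, 0, 0, 0, 0, 0, -0.08, 0, 0, 0, 0, 0, -0.1, 0, 0, 0, 0, 0], jaw=0.4)

```text
time_s: 34.1
eef_pos: [0.4478, 0.004, 0.1224]
ee_rot: [[0.004, 0.031, 1.0], [0.001, 1.0, -0.031], [-1.0, 0.001, 0.004]]
force: [0.7, 0.2, 0.5]
grip_width: 0.0554
```

```bash
python3 - <<'E'
from h import *
b=snap('side','s13.png');cv2.imwrite('pics/13s.png',cv2.resize(b[150:270,200:360],(800,600)))
go([((.43,-.372,.12),-1,0)])
E
```

```text
t 34.15 tcp [0.4499 0.0045 0.1249] q [ 0.5252  0.5797 -0.8604  2.0834  0.6514  0.7569 -0.7796] w 0.0562 F [1.112  0.8669 1.0742]
[0.0233, -0.3769, -0.0083, -0.014, 0.0095, -0.0014] rows>= 9.1
```

View pics/13s.png

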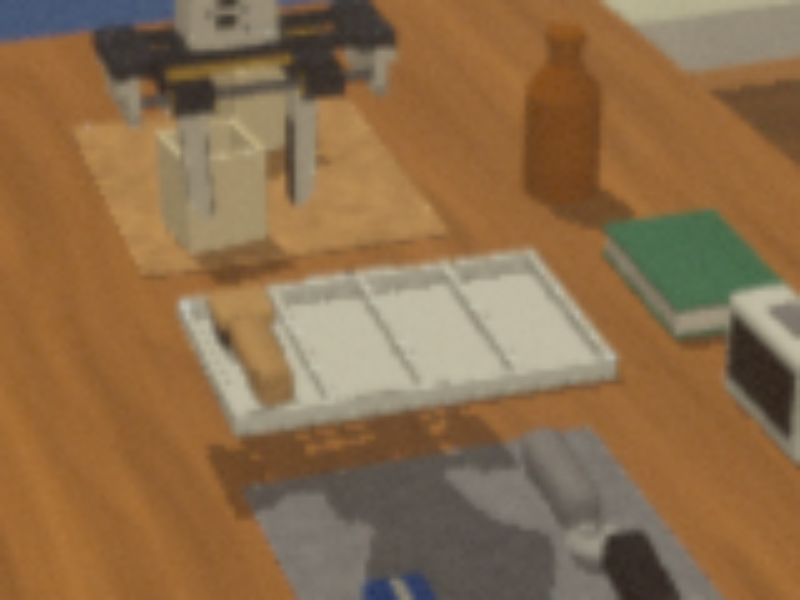

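step_arm(moves=[0.0, -0.03, -0.001, 0, 0, 0, 0.0, -0.07, -0.002, -0.005, 0.003, 0, 0.0, -0.11, -0.003, -0.01, 0.006, 0, 0.0, -0.15, -0.004, -0.014, 0.0095, 0, 0.005, -0.19, -0.006, -0.014, 0.0095, 0, 0.01, -0.23, -0.008, -0.014, 0.0095, 0, 0.015, -0.27, -0.008, -0.014, 0.0095, 0, 0.02, -0.31, -0.008, -0.014, 0.0095, 0, 0.023, -0.35, -0.008, -0.014, 0.0095, 0, 0.023, -0.377, -0.008, -0.014, 0.0095, 0, 0.023, -0.377, -0.008, -0.014, 0.0095, 0, 0.023, -0.377, -0.008, -0.014, 0.0095, 0], jaw=0.3)

```text
time_s: 35.15
eef_pos: [0.4264, -0.3747, 0.0959]
ee_rot: [[-0.009, 0.022, 1.0], [0.002, 1.0, -0.022], [-1.0, 0.001, -0.009]]
force: [-0.3, 0.6, -0.6]
grip_width: 0.0648
```

```bash
python3 - <<'E'
from h import *
b=snap('top','t14.png');cv2.imwrite('pics/14z.png',cv2.resize(b[150:260,220:420],(800,440)))
go([((.4346,-.372,.035),-1,0)])
E
```

```text
t 35.2 tcp [ 0.4271 -0.3726  0.0964] q [ 1.18    0.785  -0.8505  1.782   0.7271  0.9302 -0.0106] w 0.0651 F [0.4189 0.4022 0.8501]
[0.0803, 0.0005, 0.0081, -0.0008, -0.0081, -0.0021] rows>= 1.9
```

View pics/14z.png

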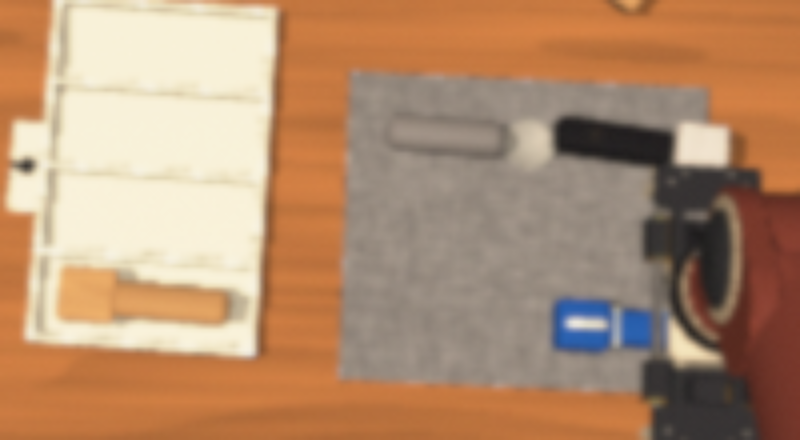

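step_arm(moves=[0.01, 0, 0.004, 0, -0.004, -0.002, 0.025, 0, 0.008, -0.001, -0.008, -0.002, 0.045, 0, 0.008, -0.001, -0.008, -0.002, 0.065, 0, 0.008, -0.001, -0.008, -0.002, 0.078, 0, 0.008, -0.001, -0.008, -0.002, 0.0805, 0, 0.008, -0.001, -0.008, -0.002, 0.0805, 0, 0.008, -0.001, -0.008, -0.002])

```text
time_s: 35.78
eef_pos: [0.4348, -0.3716, 0.0155]
ee_rot: [[-0.001, 0.015, 1.0], [0.0, 1.0, -0.015], [-1.0, 0.0, -0.001]]
force: [-0.7, 0.9, 0.8]
grip_width: 0.0651
```

step_arm(moves=[0, 0, 0, 0, 0, 0, 0, 0, 0, 0, 0, 0, 0, 0, 0, 0, 0, 0, 0, 0, 0, 0, 0, 0, 0, 0, 0, 0, 0, 0, 0, 0, 0, 0, 0, 0, 0, 0, 0, 0, 0, 0, 0, 0, 0, 0, 0, 0, 0, 0, 0, 0, 0, 0, 0, 0, 0, 0, 0, 0], jaw=1)

```text
time_s: 36.62
eef_pos: [0.4348, -0.3733, 0.0166]
ee_rot: [[0.0, 0.017, 1.0], [-0.002, 1.0, -0.017], [-1.0, -0.002, 0.0]]
force: [-0.5, -0.7, 3.0]
grip_width: 0.0275
```

step_arm(moves=[-0.02, 0, 0, 0, 0, 0, -0.04, 0, 0, 0, 0, 0, -0.065, 0, 0, 0, 0, 0, -0.065, 0, 0, 0, 0, 0])

```text
time_s: 36.95
eef_pos: [0.4376, -0.3737, 0.0851]
ee_rot: [[0.007, 0.017, 1.0], [-0.004, 1.0, -0.017], [-1.0, -0.004, 0.007]]
force: [0.6, -0.9, -0.6]
grip_width: 0.0276
```

```bash
python3 - <<'E'
from h import *
go([((.513,-.002,.1),-2,0)])
E
```

```text
t 36.95 tcp [ 0.4376 -0.3737  0.0851] q [ 1.1626  0.8028 -0.837   1.7804  0.7506  0.9008 -0.0305] w 0.0276 F [ 0.5835 -0.9055 -0.5792]
[0.003, 0.3729, 0.0691, 0.0182, 0.007, 0.0043] rows>= 9.1
```

step_arm(moves=[0, 0.03, 0.01, 0.005, 0.002, 0, 0, 0.07, 0.02, 0.01, 0.005, 0.002, 0.001, 0.11, 0.03, 0.018, 0.007, 0.004, 0.002, 0.15, 0.04, 0.018, 0.007, 0.004, 0.003, 0.19, 0.05, 0.018, 0.007, 0.004, 0.003, 0.23, 0.06, 0.018, 0.007, 0.004, 0.003, 0.265, 0.069, 0.018, 0.007, 0.004, 0.003, 0.3, 0.069, 0.018, 0.007, 0.004, 0.003, 0.335, 0.069, 0.018, 0.007, 0.004, 0.003, 0.373, 0.069, 0.018, 0.007, 0.004, 0.003, 0.373, 0.069, 0.018, 0.007, 0.004, 0.003, 0.373, 0.069, 0.018, 0.007, 0.004])

```text
time_s: 37.95
eef_pos: [0.5095, 0.002, 0.0776]
ee_rot: [[-0.007, 0.028, 1.0], [0.004, 1.0, -0.028], [-1.0, 0.004, -0.007]]
force: [-0.5, -0.7, -1.3]
grip_width: 0.0275
```

```bash
python3 - <<'E'
from h import *
b=snap('top','t15.png');cv2.imwrite('pics/15z.png',cv2.resize(b[150:260,220:420],(800,440)))
go([((.513,-.002,.0385),-2,0)])
E
```

```text
t 38.0 tcp [ 0.5094 -0.0007  0.0772] q [ 0.4549  0.7248 -0.7801  1.9566  0.7239  0.7736 -0.783 ] w 0.0274 F [-0.578 -0.739 -1.331]
[0.0577, -0.0013, 0.0041, 0.0025, -0.0083, -0.0022] rows>= 1.4
```

View pics/15z.png

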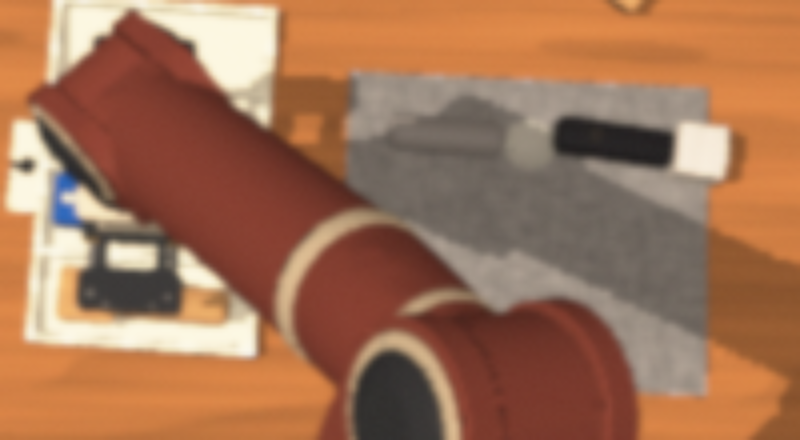

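step_arm(moves=[0.01, -0.001, 0.003, 0.0025, -0.008, -0.002, 0.025, -0.001, 0.004, 0.0025, -0.008, -0.002, 0.04, -0.001, 0.004, 0.0025, -0.008, -0.002, 0.05, -0.001, 0.004, 0.0025, -0.008, -0.002, 0.0577, -0.001, 0.004, 0.0025, -0.008, -0.002, 0.0577, -0.001, 0.004, 0.0025, -0.008, -0.002])

```text
time_s: 38.5
eef_pos: [0.5124, -0.0037, 0.0185]
ee_rot: [[-0.002, 0.039, 0.999], [-0.0, 0.999, -0.039], [-1.0, -0.0, -0.002]]
force: [-0.1, 0.6, -1.4]
grip_width: 0.0279
```

step_arm(moves=[0, 0, 0, 0, 0, 0, 0, 0, 0, 0, 0, 0, 0, 0, 0, 0, 0, 0, 0, 0, 0, 0, 0, 0, 0, 0, 0, 0, 0, 0, -0.02, 0, 0, 0, 0, 0, -0.05, 0, 0, 0, 0, 0, -0.08, 0, 0, 0, 0, 0, -0.1, 0, 0, 0, 0, 0], jaw=0.45)

```text
time_s: 39.25
eef_pos: [0.5143, -0.0017, 0.1227]
ee_rot: [[0.004, 0.037, 0.999], [0.001, 0.999, -0.037], [-1.0, 0.001, 0.004]]
force: [0.3, 0.2, -0.2]
grip_width: 0.0509
```

```bash
python3 - <<'E'
from h import *
b=snap('side','s16.png');cv2.imwrite('pics/16s.png',cv2.resize(b[150:270,200:360],(800,600)))
go([((.574,-.38,.14),-5.5,0)])
E
```

```text
t 39.3 tcp [ 0.5164 -0.0011  0.1256] q [ 0.497   0.661  -0.842   1.9107  0.6525  0.8563 -0.723 ] w 0.0512 F [0.3816 1.1808 1.3861]
[0.0047, -0.3765, 0.0715, 0.059, 0.0099, -0.0021] rows>= 9.2
```

View pics/16s.png

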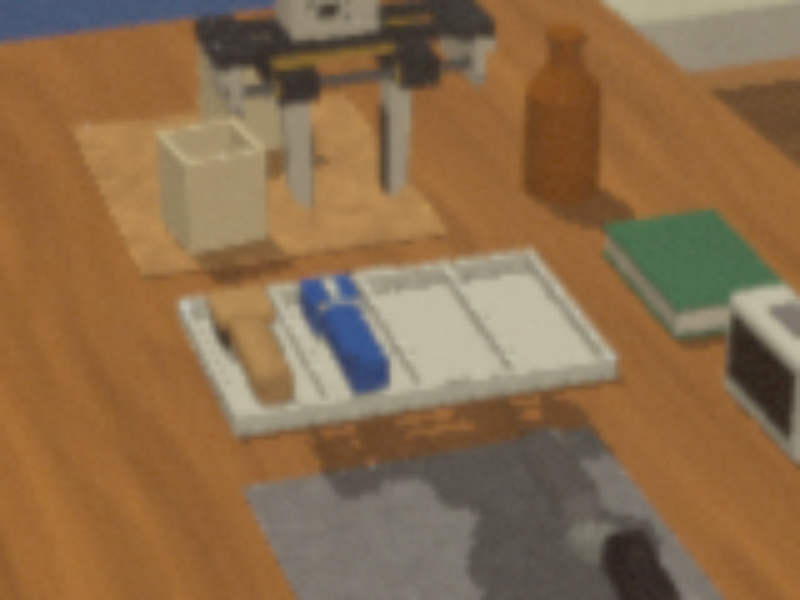

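```bash
python3 - <<'E'
from h import *
for a,b in (((387,130),(508,140)),((555,136),(672,150))):
    A=pix2w('top',(220+a[0]/4,150+a[1]/4),.031)[:2];B=pix2w('top',(220+b[0]/4,150+b[1]/4),.031)[:2];u=(B-A)/np.linalg.norm(B-A)
    print(A,B,np.linalg.norm(B-A),A+.07*u,np.degrees(np.arctan2(u[1],u[0])))
im=cv2.imread('pics/t14.png');cv2.imwrite('pics/14y.png',cv2.resize(im[165:210,305:410],(840,360),interpolation=cv2.INTER_CUBIC)[:,:800])
go([((.573,-.255,.12),-4,0)])
E
```

```text
[ 0.5803 -0.1833] [ 0.575  -0.2754] 0.09218539015146578 [ 0.5763 -0.2532] -93.31486117278158
[ 0.579  -0.3111] [ 0.5705 -0.4002] 0.08949729214667922 [ 0.5724 -0.3808] -95.46067541210205
t 39.3 tcp [ 0.5164 -0.0011  0.1256] q [ 0.497   0.661  -0.842   1.9107  0.6525  0.8563 -0.723 ] w 0.0512 F [0.3816 1.1808 1.3861]
[0.0248, -0.2517, 0.0657, 0.0329, 0.0099, -0.002] rows>= 6.3
```

View pics/14y.png

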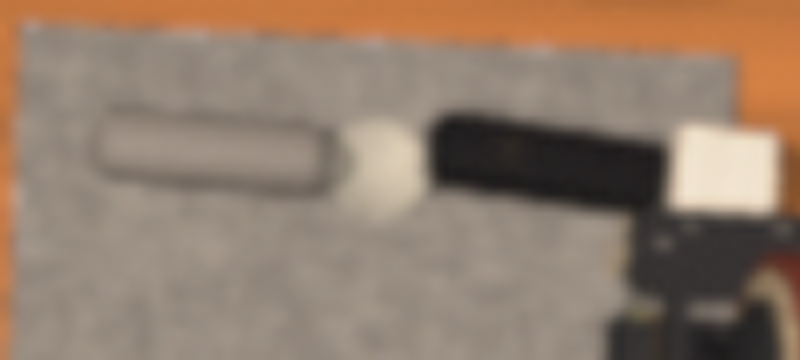

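step_arm(moves=[0.0, -0.03, 0.005, 0.005, 0.002, 0, 0, -0.065, 0.015, 0.015, 0.005, 0, 0, -0.1, 0.03, 0.025, 0.01, 0, 0.005, -0.14, 0.04, 0.03, 0.01, 0, 0.01, -0.18, 0.05, 0.03, 0.01, 0, 0.015, -0.22, 0.06, 0.03, 0.01, 0, 0.02, -0.25, 0.066, 0.03, 0.01, 0, 0.025, -0.25, 0.066, 0.03, 0.01, 0, 0.025, -0.25, 0.066, 0.03, 0.01, 0], jaw=0.3)

```text
time_s: 40.05
eef_pos: [0.5687, -0.2573, 0.0932]
ee_rot: [[-0.012, 0.073, 0.997], [0.001, 0.997, -0.072], [-1.0, 0.001, -0.012]]
force: [-0.4, 1.0, 0.4]
grip_width: 0.0654
```

```bash
python3 - <<'E'
from h import *
b=snap('top','t17.png');cv2.imwrite('pics/17z.png',cv2.resize(b[150:260,220:420],(800,440)))
go([((.5763,-.2532,.035),-3.3,0)])
E
```

```text
t 40.1 tcp [ 0.5694 -0.2544  0.0942] q [ 0.8297  0.8455 -0.8083  1.6137  0.6958  1.0041 -0.2738] w 0.065 F [0.0696 0.6323 0.3608]
[0.0781, 0.0015, 0.0076, -0.0106, -0.0104, -0.002] rows>= 1.9
```

View pics/17z.png

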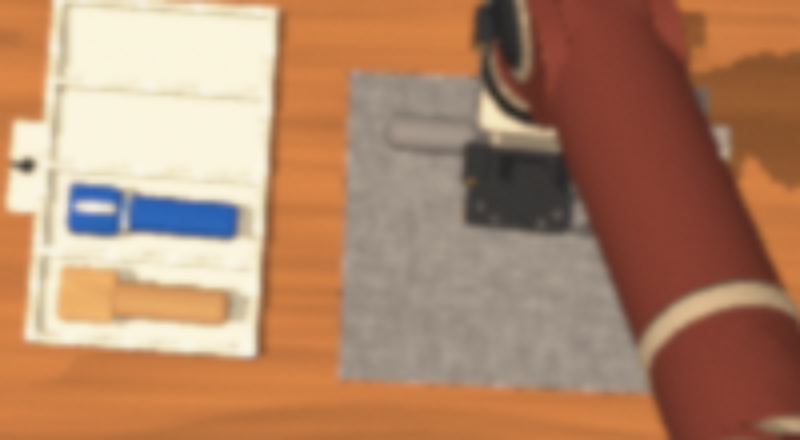

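step_arm(moves=[0.01, 0.001, 0.004, -0.005, -0.005, -0.002, 0.025, 0.001, 0.0076, -0.01, -0.01, -0.002, 0.045, 0.001, 0.0076, -0.01, -0.01, -0.002, 0.065, 0.001, 0.0076, -0.01, -0.01, -0.002, 0.075, 0.001, 0.0076, -0.01, -0.01, -0.002, 0.078, 0.001, 0.0076, -0.01, -0.01, -0.002, 0.078, 0.001, 0.0076, -0.01, -0.01, -0.002])

```text
time_s: 40.68
eef_pos: [0.5771, -0.2525, 0.0165]
ee_rot: [[0.0, 0.055, 0.998], [-0.0, 0.998, -0.055], [-1.0, -0.0, 0.0]]
force: [-0.6, 0.2, 0.7]
grip_width: 0.0652
```

step_arm(moves=[0, 0, 0, 0, 0, 0, 0, 0, 0, 0, 0, 0, 0, 0, 0, 0, 0, 0, 0, 0, 0, 0, 0, 0, 0, 0, 0, 0, 0, 0, 0, 0, 0, 0, 0, 0, 0, 0, 0, 0, 0, 0, 0, 0, 0, 0, 0, 0, 0, 0, 0, 0, 0, 0, 0, 0, 0, 0, 0, 0], jaw=1)

```text
time_s: 41.52
eef_pos: [0.5774, -0.2541, 0.0173]
ee_rot: [[0.002, 0.057, 0.998], [-0.002, 0.998, -0.057], [-1.0, -0.002, 0.002]]
force: [0.4, -0.2, 1.5]
grip_width: 0.0276
```

step_arm(moves=[-0.02, 0, 0, 0, 0, 0, -0.045, 0, 0, 0, 0, 0, -0.07, 0, 0, 0, 0, 0, -0.09, 0, 0, 0, 0, 0, -0.09, 0, 0, 0, 0, 0])

```text
time_s: 41.93
eef_pos: [0.5796, -0.2537, 0.111]
ee_rot: [[0.008, 0.057, 0.998], [-0.003, 0.998, -0.057], [-1.0, -0.002, 0.008]]
force: [1.0, 0.3, -0.9]
grip_width: 0.0282
```

```bash
python3 - <<'E'
from h import *
b=snap('side','s18.png');cv2.imwrite('pics/18s.png',cv2.resize(b[180:320,200:400],(800,560)))
go([((.579,-.013,.12),88,0),((.579,-.013,.12),178,0)])
E
```

```text
t 41.98 tcp [ 0.5781 -0.2538  0.1087] q [ 0.8277  0.8331 -0.8204  1.5933  0.6898  1.0204 -0.2586] w 0.0276 F [ 0.0519  0.0157 -1.4348]
[0.0071, 0.2405, -0.013, -1.5932, 0.002, 0.0053] rows>= 12.7
[0.0071, 0.2405, -0.013, 3.1192, 0.0033, -0.0072] rows>= 25.0
```

View pics/18s.png

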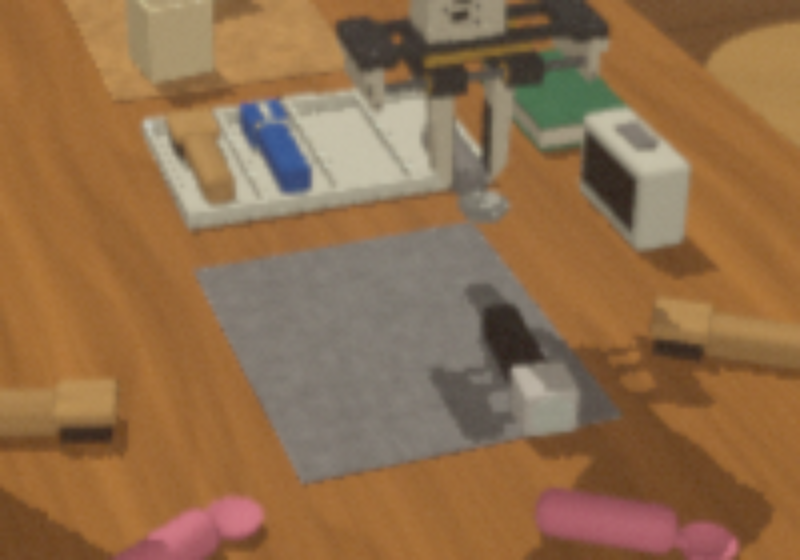

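step_arm(moves=[0, 0.02, 0, -0.1, 0, 0, 0, 0.04, -0.001, -0.22, 0, 0, 0, 0.06, -0.002, -0.34, 0, 0, 0, 0.08, -0.003, -0.46, 0, 0, 0, 0.1, -0.004, -0.58, 0, 0, 0, 0.12, -0.005, -0.7, 0, 0, 0, 0.14, -0.006, -0.82, 0, 0, 0, 0.16, -0.007, -0.94, 0, 0, 0, 0.18, -0.009, -1.06, 0, 0, 0, 0.2, -0.01, -1.18, 0, 0, 0, 0.22, -0.012, -1.3, 0, 0, 0, 0.24, -0.013, -1.42, 0, 0])

```text
time_s: 42.98
eef_pos: [0.5763, -0.0131, 0.1044]
ee_rot: [[-0.003, -0.98, 0.2], [-0.002, 0.2, 0.98], [-1.0, 0.002, -0.002]]
force: [0.9, -0.1, -1.0]
grip_width: 0.028
```

```bash
python3 - <<'E'
from h import *
go([((.579,-.003,.12),178,0)])
E
```

```text
t 42.98 tcp [ 0.5763 -0.0131  0.1044] q [ 0.5984  0.9084 -1.1279  1.7489  0.9166  1.1168  0.5307] w 0.028 F [ 0.8741 -0.1275 -1.0403]
[0.0034, -0.0007, 0.0105, -1.7377, 0.0002, -0.0039] rows>= 13.9
```

step_arm(moves=[0, 0, 0.002, -0.12, 0, 0, 0, 0, 0.004, -0.24, 0, 0, 0.001, 0, 0.006, -0.36, 0, 0, 0.002, 0, 0.008, -0.48, 0, 0, 0.003, 0, 0.01, -0.6, 0, 0, 0.0034, 0, 0.0105, -0.72, 0, 0, 0.0034, 0, 0.0105, -0.84, 0, 0, 0.0034, 0, 0.0105, -0.84, 0, 0])

```text
time_s: 43.65
eef_pos: [0.5787, -0.0036, 0.1008]
ee_rot: [[-0.003, -0.805, -0.593], [-0.001, -0.593, 0.805], [-1.0, 0.003, 0.001]]
force: [0.2, 0.0, -0.9]
grip_width: 0.0277
```

```bash
python3 - <<'E'
from h import *
go([((.579,-.003,.12),178,0)])
E
```

```text
t 43.65 tcp [ 0.5787 -0.0036  0.1008] q [ 0.6215  0.9983 -1.2673  1.7439  1.0205  1.2258  1.2721] w 0.0277 F [ 0.2302  0.0465 -0.9483]
[-0.0002, -0.0006, 0.0003, -0.9015, 0.002, -0.0026] rows>= 7.2
```

step_arm(moves=[0, 0, 0, -0.1, 0, 0, 0, 0, 0, -0.2, 0, 0, 0, 0, 0, -0.3, 0, 0, 0, 0, 0, -0.3, 0, 0])

```text
time_s: 43.98
eef_pos: [0.5792, -0.0036, 0.1017]
ee_rot: [[-0.001, -0.597, -0.802], [-0.002, -0.802, 0.597], [-1.0, 0.002, 0.0]]
force: [1.0, -0.3, -0.9]
grip_width: 0.0277
```

```bash
python3 - <<'E'
from h import *
go([((.579,-.003,.12),178,0)])
E
```

```text
t 43.98 tcp [ 0.5792 -0.0036  0.1017] q [ 0.627   1.0106 -1.2898  1.7431  1.0349  1.2444  1.5578] w 0.0277 F [ 0.9513 -0.2976 -0.9036]
[0.0007, -0.0003, 0.0005, -0.6051, 0.0007, -0.0019] rows>= 4.8
```

step_arm(moves=[0, 0, 0, -0.1, 0, 0, 0, 0, 0, -0.2, 0, 0, 0, 0, 0, -0.3, 0, 0, 0, 0, 0, -0.3, 0, 0])

```text
time_s: 44.32
eef_pos: [0.5794, -0.0034, 0.1023]
ee_rot: [[-0.0, -0.335, -0.942], [-0.002, -0.942, 0.335], [-1.0, 0.002, -0.0]]
force: [-1.0, -0.6, -0.8]
grip_width: 0.0277
```

```bash
python3 - <<'E'
from h import *
go([((.579,-.003,.12),178,0)])
E
```

```text
t 44.32 tcp [ 0.5794 -0.0034  0.1023] q [ 0.63    1.0182 -1.3032  1.7426  1.0434  1.2557  1.8498] w 0.0277 F [-1.0143 -0.5564 -0.7533]
[0.0013, -0.0003, 0.0005, -0.3066, 0.0002, -0.0017] rows>= 2.5
```

step_arm(moves=[0, 0, 0, -0.1, 0, 0, 0, 0, 0, -0.2, 0, 0, 0, 0, 0, -0.306, 0, 0, 0, 0, 0, -0.306, 0, 0])

```text
time_s: 44.65
eef_pos: [0.5796, -0.0034, 0.1026]
ee_rot: [[0.0, -0.036, -0.999], [-0.002, -0.999, 0.036], [-1.0, 0.002, -0.0]]
force: [-1.3, 0.4, -1.1]
grip_width: 0.0276
```

```bash
python3 - <<'E'
from h import *
b=snap('top','t19.png');cv2.imwrite('pics/19z.png',cv2.resize(b[130:260,200:330],(600,600)))
go([((.579,-.003,.0385),178,0)])
E
```

```text
t 44.7 tcp [ 0.5796 -0.0033  0.1027] q [ 0.6318  1.023  -1.312   1.7422  1.0487  1.263   2.148 ] w 0.028 F [-0.1166 -0.2347  0.203 ]
[0.0832, -0.0004, 0.0007, -0.0044, -0.0002, -0.0015] rows>= 2.0
```

View pics/19z.png

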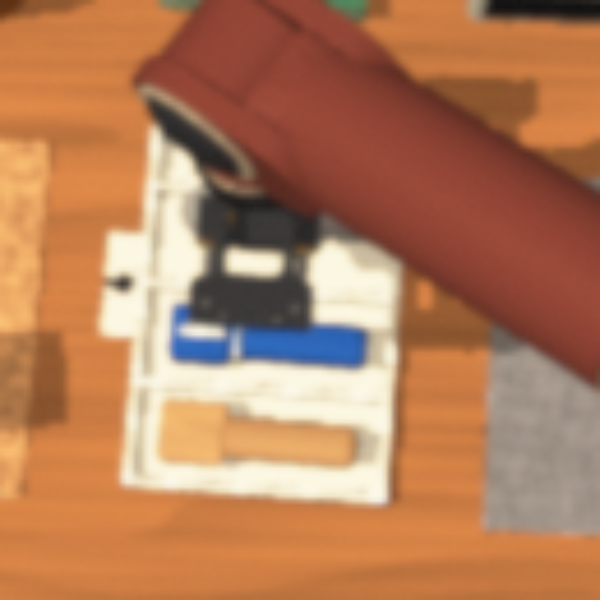

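Lower to TCP ≈ 0.0195.

step_arm(moves=[0.015, 0, 0, 0, 0, 0, 0.03, 0, 0, 0, 0, 0, 0.045, 0, 0, 0, 0, 0, 0.06, 0, 0, 0, 0, 0, 0.072, 0, 0, 0, 0, 0, 0.08, 0, 0, 0, 0, 0, 0.0832, 0, 0.0007, -0.004, 0, 0, 0.0832, 0, 0.0007, -0.004, 0, 0])

```text
time_s: 45.37
eef_pos: [0.5787, -0.0033, 0.0189]
ee_rot: [[-0.001, -0.029, -1.0], [-0.001, -1.0, 0.029], [-1.0, 0.001, 0.001]]
force: [-0.4, -0.3, -0.3]
grip_width: 0.0278
```

step_arm(moves=[0, 0, 0, 0, 0, 0, 0, 0, 0, 0, 0, 0, 0, 0, 0, 0, 0, 0, 0, 0, 0, 0, 0, 0, 0, 0, 0, 0, 0, 0, -0.02, 0, 0, 0, 0, 0, -0.05, 0, 0, 0, 0, 0, -0.08, 0, 0, 0, 0, 0, -0.11, 0, 0, 0, 0, 0, -0.11, 0, 0, 0, 0, 0], jaw=0.45)

```text
time_s: 46.2
eef_pos: [0.5822, -0.0008, 0.1369]
ee_rot: [[0.012, -0.028, -1.0], [0.001, -1.0, 0.028], [-1.0, -0.002, -0.012]]
force: [0.3, 0.9, -0.3]
grip_width: 0.0511
```

```bash
python3 - <<'E'
from h import *
b=snap('side','s20.png');cv2.imwrite('pics/20s.png',cv2.resize(b[150:290,200:400],(800,560)))
go([((.579,-.1,.16),90,0),((.5724,-.3808,.12),-5.5,0)])
E
```

```text
t 46.25 tcp [ 0.581  -0.0019  0.134 ] q [ 0.6307  0.9561 -1.2959  1.7175  0.9778  1.2575  2.2079] w 0.051 F [ 0.2773  0.1569 -1.4995]
[-0.007, 0.0981, -0.0008, 1.5421, -0.0068, 0.0062] rows>= 12.3
[0.0331, 0.3789, -0.002, -3.0743, -0.0, -0.0127] rows>= 24.6
```

View pics/20s.png

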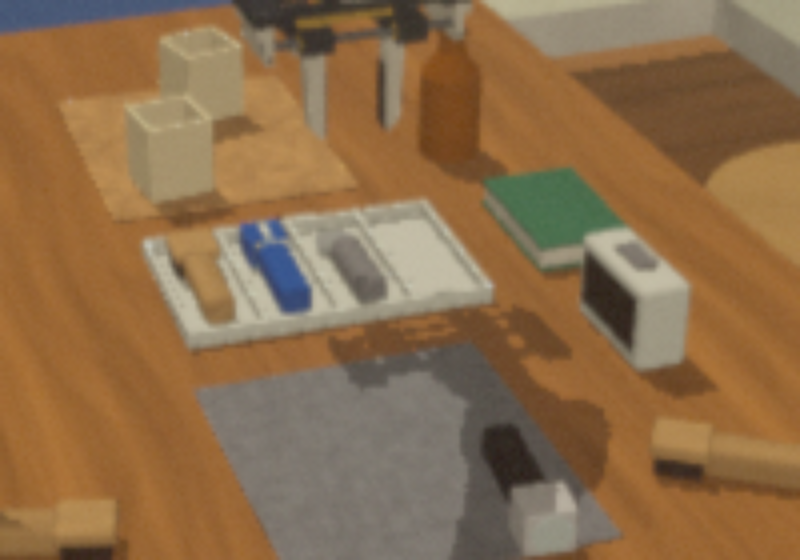

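step_arm(moves=[0, 0.01, 0, 0.12, 0, 0, 0, 0.02, 0, 0.24, 0, 0, 0, 0.03, 0, 0.36, 0, 0, 0, 0.04, 0, 0.48, 0, 0, 0, 0.05, 0, 0.6, 0, 0, 0, 0.06, 0, 0.72, 0, 0, 0, 0.07, 0, 0.84, 0, 0, 0, 0.08, 0, 0.96, 0, 0, 0, 0.09, 0, 1.08, 0, 0, 0, 0.1, 0, 1.2, 0, 0, 0, 0.11, 0, 1.32, 0, 0, 0, 0.12, 0, 1.44, 0, 0], jaw=0.3)

```text
time_s: 47.25
eef_pos: [0.5748, -0.124, 0.1289]
ee_rot: [[-0.001, -0.995, -0.096], [-0.002, -0.096, 0.995], [-1.0, 0.001, -0.001]]
force: [-0.2, 0.0, 0.8]
grip_width: 0.0648
```

```bash
python3 - <<'E'
from h import *
go([((.5724,-.3808,.13),-5.5,0)])
E
```

```text
t 47.25 tcp [ 0.5748 -0.124   0.1289] q [ 0.733   0.8193 -0.9984  1.6966  0.7754  1.074   1.1473] w 0.0648 F [-0.1745  0.0454  0.7956]
[0.0183, 0.027, -0.2554, 1.7628, -0.0022, 0.0002] rows>= 14.1
```

step_arm(moves=[0, 0.002, -0.02, 0.12, 0, 0, 0, 0.004, -0.04, 0.24, 0, 0, 0, 0.006, -0.06, 0.36, 0, 0, 0.002, 0.008, -0.08, 0.48, 0, 0, 0.004, 0.01, -0.1, 0.6, 0, 0, 0.006, 0.012, -0.12, 0.72, 0, 0, 0.008, 0.015, -0.14, 0.84, 0, 0, 0.01, 0.018, -0.16, 0.96, 0, 0, 0.012, 0.02, -0.18, 1.08, 0, 0, 0.015, 0.023, -0.205, 1.2, 0, 0, 0.018, 0.025, -0.23, 1.32, 0, 0, 0.018, 0.027, -0.2554, 1.44, 0, 0])

```text
time_s: 48.25
eef_pos: [0.5734, -0.3808, 0.1104]
ee_rot: [[-0.003, -0.225, 0.974], [-0.0, 0.974, 0.225], [-1.0, 0.0, -0.003]]
force: [0.5, -0.6, 0.1]
grip_width: 0.065
```

```bash
python3 - <<'E'
from h import *
go([((.5724,-.3808,.13),-5.5,0)])
E
```

```text
t 48.25 tcp [ 0.5734 -0.3808  0.1104] q [ 0.8761  0.8565 -0.6338  1.4036  0.5401  1.0599  0.3683] w 0.065 F [ 0.4709 -0.5609  0.0534]
[-0.0006, 0.0002, -0.0009, 0.3233, -0.0028, -0.0001] rows>= 2.6
```

step_arm(moves=[0, 0, 0, 0.11, 0, 0, 0, 0, 0, 0.22, 0, 0, 0, 0, 0, 0.323, 0, 0, 0, 0, 0, 0.323, 0, 0])

```text
time_s: 48.58
eef_pos: [0.5741, -0.3797, 0.1112]
ee_rot: [[-0.001, 0.092, 0.996], [-0.001, 0.996, -0.092], [-1.0, -0.001, -0.001]]
force: [0.6, 0.2, -0.9]
grip_width: 0.0651
```

```bash
python3 - <<'E'
from h import *
b=snap('top','t21.png');cv2.imwrite('pics/21z.png',cv2.resize(b[150:260,220:420],(800,440)))
b=snap('side','s21.png');cv2.imwrite('pics/21s.png',cv2.resize(b[180:320,200:400],(800,560)))
go([((.5724,-.3808,.035),-5.5,0)])
E
```

```text
t 48.68 tcp [ 0.5743 -0.3797  0.1115] q [ 0.8382  0.8366 -0.5561  1.4056  0.4749  1.0343  0.0993] w 0.0653 F [ 0.2921 -0.0812  0.3251]
[0.0955, -0.0012, -0.0017, 0.0089, -0.0009, 0.001] rows>= 2.3
```

View pics/21z.png

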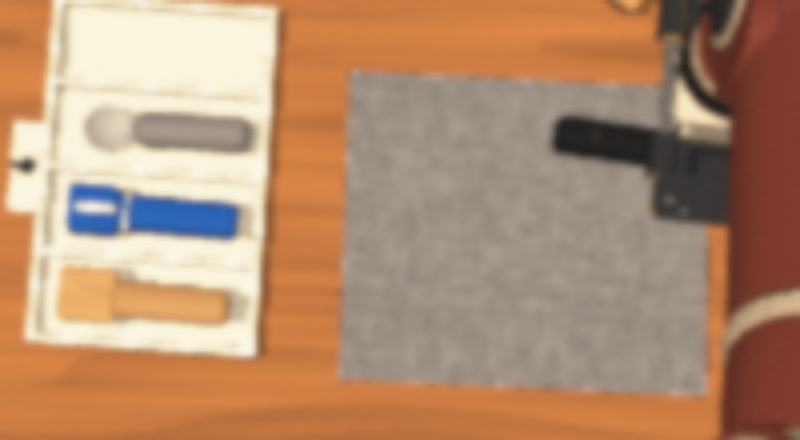

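View pics/21s.png

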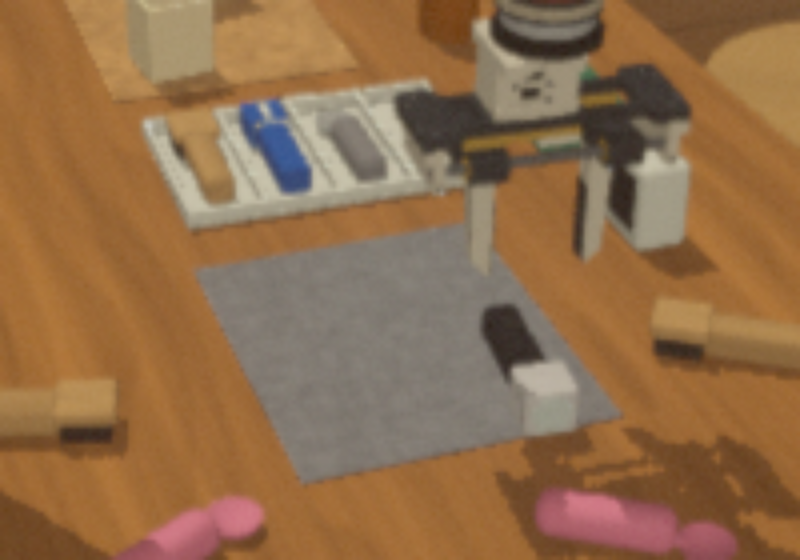

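step_arm(moves=[0.02, -0.001, -0.0017, 0.005, 0, 0, 0.04, -0.001, -0.0017, 0.009, 0, 0, 0.06, -0.001, -0.0017, 0.009, 0, 0, 0.08, -0.001, -0.0017, 0.009, 0, 0, 0.092, -0.001, -0.0017, 0.009, 0, 0, 0.0955, -0.001, -0.0017, 0.009, 0, 0, 0.0955, -0.001, -0.0017, 0.009, 0, 0])

```text
time_s: 49.27
eef_pos: [0.5725, -0.3806, 0.0158]
ee_rot: [[-0.001, 0.098, 0.995], [-0.0, 0.995, -0.098], [-1.0, -0.0, -0.001]]
force: [0.4, -0.0, -0.2]
grip_width: 0.0648
```

step_arm(moves=[0, 0, 0, 0, 0, 0, 0, 0, 0, 0, 0, 0, 0, 0, 0, 0, 0, 0, 0, 0, 0, 0, 0, 0, 0, 0, 0, 0, 0, 0, 0, 0, 0, 0, 0, 0, 0, 0, 0, 0, 0, 0, 0, 0, 0, 0, 0, 0, 0, 0, 0, 0, 0, 0, 0, 0, 0, 0, 0, 0], jaw=1)

```text
time_s: 50.1
eef_pos: [0.5737, -0.3811, 0.0175]
ee_rot: [[0.002, 0.099, 0.995], [-0.002, 0.995, -0.099], [-1.0, -0.002, 0.002]]
force: [0.7, 0.1, 3.6]
grip_width: 0.0276
```

step_arm(moves=[-0.02, 0, 0, 0, 0, 0, -0.045, 0, 0, 0, 0, 0, -0.07, 0, 0, 0, 0, 0, -0.095, 0, 0, 0, 0, 0, -0.11, 0, 0, 0, 0, 0, -0.11, 0, 0, 0, 0, 0])

```text
time_s: 50.6
eef_pos: [0.575, -0.3814, 0.1307]
ee_rot: [[0.007, 0.1, 0.995], [-0.004, 0.995, -0.1], [-1.0, -0.004, 0.007]]
force: [0.2, -0.6, -0.3]
grip_width: 0.0279
```

```bash
python3 - <<'E'
from h import *
b=snap('side','s22.png');cv2.imwrite('pics/22s.png',cv2.resize(b[180:320,200:400],(800,560)))
go([((.62,-.18,.145),88,0),((.645,-.0055,.145),178,0)])
for p in ((320,115),(257,110)): print(pix2w('top',p,.05))
E
```

```text
t 50.65 tcp [ 0.5736 -0.381   0.1282] q [ 0.8431  0.8175 -0.5614  1.3943  0.4633  1.0577  0.0985] w 0.0278 F [-0.429   0.7131 -2.8071]
[0.0018, 0.2046, 0.0262, -1.6354, 0.0006, 0.0045] rows>= 13.1
[0.0014, 0.3808, 0.0337, 3.077, 0.0038, -0.005] rows>= 24.6
[ 0.7877 -0.1893  0.05  ]
[0.7981 0.004  0.05  ]
```

View pics/22s.png

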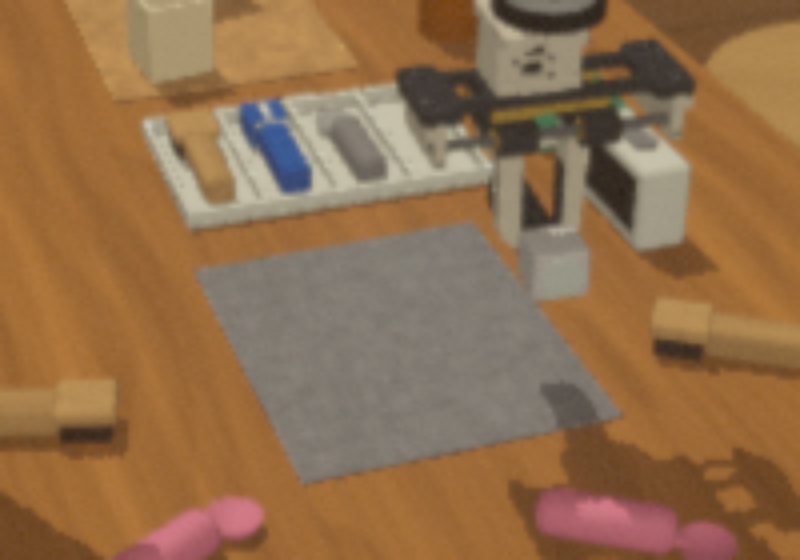

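step_arm(moves=[0, 0.017, 0.002, -0.1, 0, 0, 0, 0.034, 0.004, -0.22, 0, 0, 0, 0.051, 0.006, -0.34, 0, 0, 0, 0.068, 0.008, -0.46, 0, 0, 0, 0.085, 0.01, -0.58, 0, 0, 0, 0.102, 0.012, -0.7, 0, 0, 0, 0.12, 0.015, -0.82, 0, 0, 0, 0.137, 0.018, -0.94, 0, 0, 0, 0.154, 0.02, -1.06, 0, 0, 0, 0.171, 0.022, -1.18, 0, 0, 0, 0.188, 0.024, -1.3, 0, 0, 0.002, 0.205, 0.026, -1.42, 0, 0])

```text
time_s: 51.65
eef_pos: [0.618, -0.1787, 0.1225]
ee_rot: [[-0.003, -0.97, 0.241], [-0.001, 0.241, 0.97], [-1.0, 0.002, -0.001]]
force: [-0.8, -0.2, -1.4]
grip_width: 0.0276
```

```bash
python3 - <<'E'
from h import *
go([((.645,-.0055,.145),178,0)])
E
```

```text
t 51.65 tcp [ 0.618  -0.1787  0.1225] q [ 0.7185  0.862  -0.8992  1.5355  0.7275  1.1079  0.9788] w 0.0276 F [-0.7554 -0.2488 -1.3867]
[-0.0038, 0.0157, 0.1746, -1.7798, 0.0011, -0.003] rows>= 14.2
```

step_arm(moves=[0, 0.001, 0.015, -0.12, 0, 0, 0, 0.002, 0.03, -0.24, 0, 0, 0, 0.004, 0.045, -0.36, 0, 0, 0, 0.005, 0.06, -0.48, 0, 0, -0.001, 0.007, 0.075, -0.6, 0, 0, -0.001, 0.008, 0.09, -0.72, 0, 0, -0.002, 0.01, 0.105, -0.84, 0, 0, -0.002, 0.011, 0.12, -0.96, 0, 0, -0.003, 0.013, 0.135, -1.08, 0, 0, -0.004, 0.014, 0.15, -1.2, 0, 0])

```text
time_s: 52.48
eef_pos: [0.6414, -0.0303, 0.1258]
ee_rot: [[-0.004, -0.576, -0.817], [-0.002, -0.817, 0.576], [-1.0, 0.004, 0.002]]
force: [0.1, -0.1, -1.4]
grip_width: 0.0278
```

```bash
python3 - <<'E'
from h import *
go([((.645,-.0055,.145),178,0)])
E
```

```text
t 52.48 tcp [ 0.6414 -0.0303  0.1258] q [ 0.5717  0.9638 -1.145   1.5325  0.9078  1.252   1.8138] w 0.0278 F [ 0.1162 -0.103  -1.4013]
[-0.0002, -0.0224, 0.0113, -0.5794, 0.0028, -0.003] rows>= 4.6
```

step_arm(moves=[0, -0.005, 0.003, -0.1, 0, 0, 0, -0.01, 0.006, -0.2, 0, 0, 0, -0.015, 0.009, -0.32, 0, 0, 0, -0.02, 0.011, -0.44, 0, 0, 0, -0.0224, 0.0113, -0.54, 0.0028, -0.003, 0, -0.0224, 0.0113, -0.579, 0.0028, -0.003, 0, -0.0224, 0.0113, -0.579, 0.0028, -0.003])

```text
time_s: 53.07
eef_pos: [0.6454, -0.0059, 0.1258]
ee_rot: [[0.0, -0.04, -0.999], [0.0, -0.999, 0.04], [-1.0, -0.0, -0.0]]
force: [0.1, -0.1, -1.7]
grip_width: 0.0282
```

```bash
python3 - <<'E'
from h import *
b=snap('top','t23.png');cv2.imwrite('pics/23z.png',cv2.resize(b[130:260,200:330],(600,600)))
go([((.645,-.0055,.0385),178,0)])
E
```

```text
t 53.12 tcp [ 0.6456 -0.0061  0.1262] q [ 0.5588  1.0173 -1.2437  1.5246  0.9827  1.3187  2.3037] w 0.0273 F [ 0.1971  0.5724 -1.4994]
[0.1067, -0.0006, 0.0007, -0.0074, -0.0008, 0.0002] rows>= 2.6
```

View pics/23z.png

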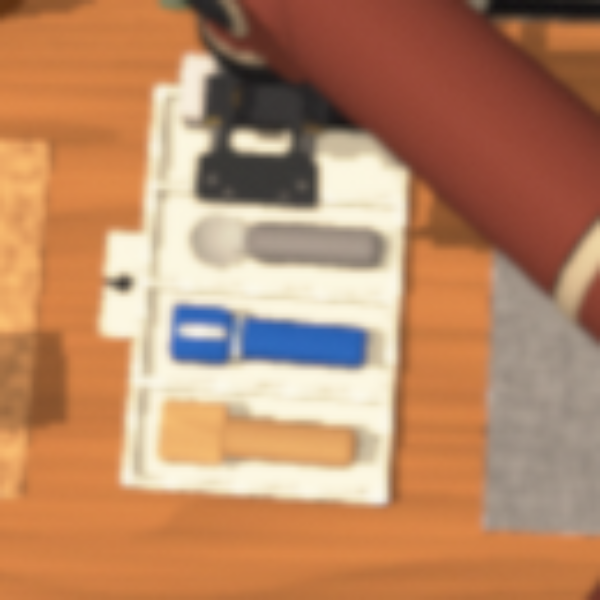

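step_arm(moves=[0.02, 0, 0, -0.005, 0, 0, 0.04, 0, 0, -0.007, 0, 0, 0.06, 0, 0.0007, -0.007, 0, 0, 0.08, 0, 0.0007, -0.007, 0, 0, 0.095, 0, 0.0007, -0.007, 0, 0, 0.103, 0, 0.0007, -0.007, 0, 0, 0.1065, 0, 0.0007, -0.007, 0, 0, 0.1065, 0, 0.0007, -0.007, 0, 0])

```text
time_s: 53.78
eef_pos: [0.6462, -0.0057, 0.0213]
ee_rot: [[0.004, -0.035, -0.999], [0.001, -0.999, 0.035], [-1.0, -0.001, -0.004]]
force: [-0.3, 0.6, -0.1]
grip_width: 0.0276
```

step_arm(moves=[0, 0, 0, 0, 0, 0, 0, 0, 0, 0, 0, 0, 0, 0, 0, 0, 0, 0, 0, 0, 0, 0, 0, 0, 0, 0, 0, 0, 0, 0, -0.02, 0, 0, 0, 0, 0, -0.05, 0, 0, 0, 0, 0, -0.08, 0, 0, 0, 0, 0, -0.12, 0, 0, 0, 0, 0, -0.15, 0, 0, 0, 0, 0, -0.15, 0, 0, 0, 0, 0], jaw=0.45)

```text
time_s: 54.7
eef_pos: [0.6487, -0.0031, 0.1804]
ee_rot: [[0.017, -0.035, -0.999], [0.004, -0.999, 0.035], [-1.0, -0.005, -0.017]]
force: [0.3, 0.5, 1.3]
grip_width: 0.0513
```

```bash
python3 - <<'E'
from h import *
go([((.45,-.2,.25),100,0)])
b=snap('top','t24.png')
b=snap('side','s24.png');cv2.imwrite('pics/24s.png',cv2.resize(b[130:270,180:380],(800,560)))
E
```

```text
t 54.7 tcp [ 0.6487 -0.0031  0.1804] q [ 0.5618  0.9526 -1.2705  1.4735  0.9226  1.3708  2.3532] w 0.0513 F [0.3238 0.47   1.3479]
[-0.0549, 0.2034, 0.1909, 1.3616, -0.0108, 0.0155] rows>= 10.9
```

View pics/t24.png

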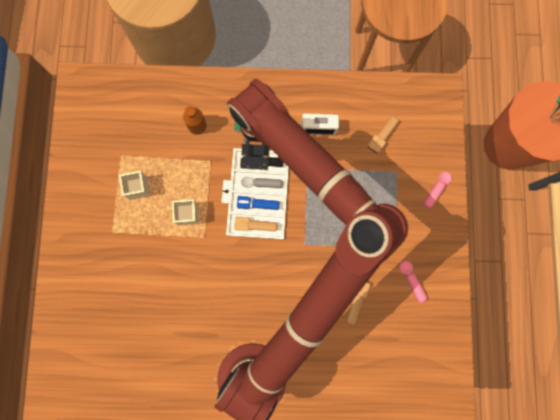

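View pics/24s.png

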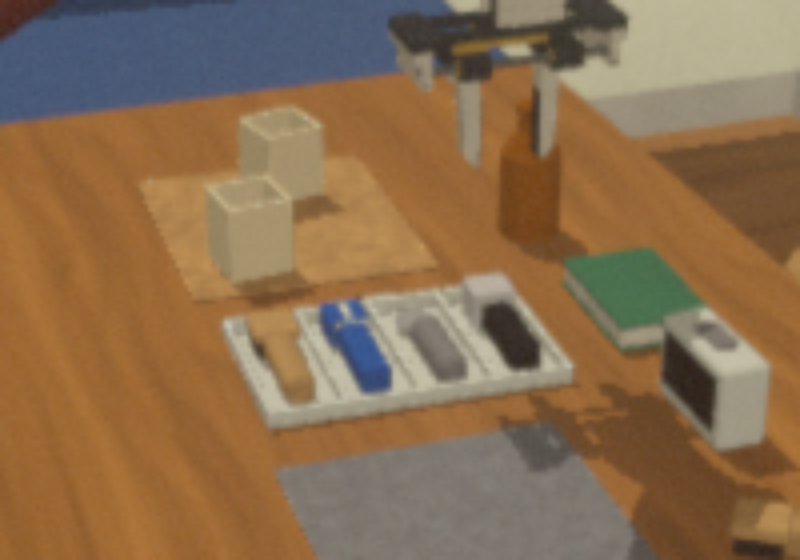

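step_arm(moves=[-0.04, 0.005, 0, 0.1, 0, 0, -0.05, 0.02, 0.02, 0.2, 0, 0, -0.055, 0.05, 0.05, 0.3, 0, 0, -0.055, 0.08, 0.08, 0.42, 0, 0, -0.055, 0.11, 0.11, 0.54, 0, 0, -0.055, 0.14, 0.14, 0.66, 0, 0, -0.055, 0.17, 0.17, 0.78, 0, 0, -0.055, 0.2, 0.19, 0.9, 0, 0, -0.055, 0.22, 0.19, 1.0, 0, 0, -0.055, 0.24, 0.19, 1.1, 0, 0, -0.055, 0.24, 0.19, 1.1, 0, 0])

```text
time_s: 55.72
eef_pos: [0.445, -0.2446, 0.2239]
ee_rot: [[0.0, -0.911, -0.412], [-0.001, -0.412, 0.911], [-1.0, 0.0, -0.001]]
force: [-0.2, 0.1, 0.5]
grip_width: 0.051
```

```bash
python3 - <<'E'
from h import *
go([])
b=snap('top','t25.png')
cv2.imwrite('pics/25z.png',cv2.resize(b[90:250,100:300],None,fx=4,fy=3.7,interpolation=cv2.INTER_CUBIC)[:600])
b=snap('side','s25.png');cv2.imwrite('pics/25s.png',cv2.resize(b[190:245,225:335],(800,400),interpolation=cv2.INTER_CUBIC))
E
```

```text
t 55.72 tcp [ 0.445  -0.2446  0.2239] q [ 1.188   0.6437 -1.1948  1.8017  0.6552  1.1617  1.7744] w 0.051 F [-0.25   0.147  0.542]
```

View pics/25z.png

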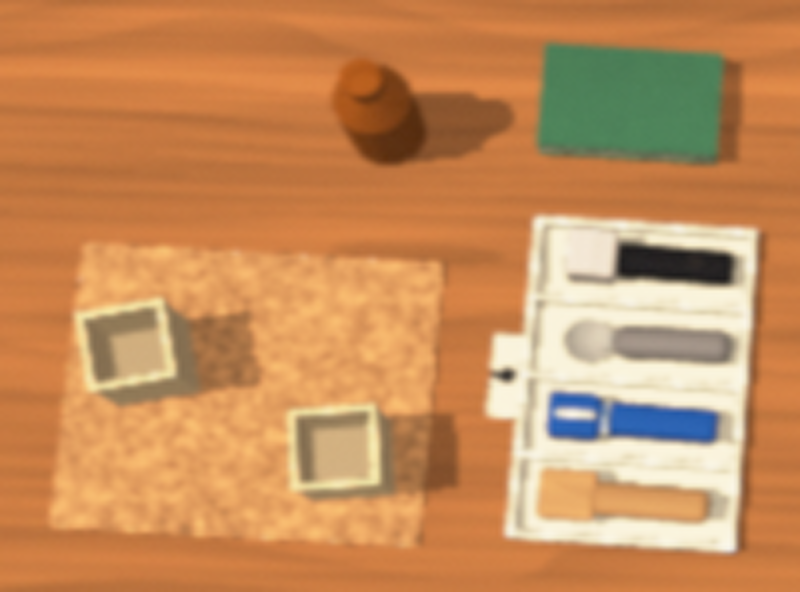

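View pics/25s.png

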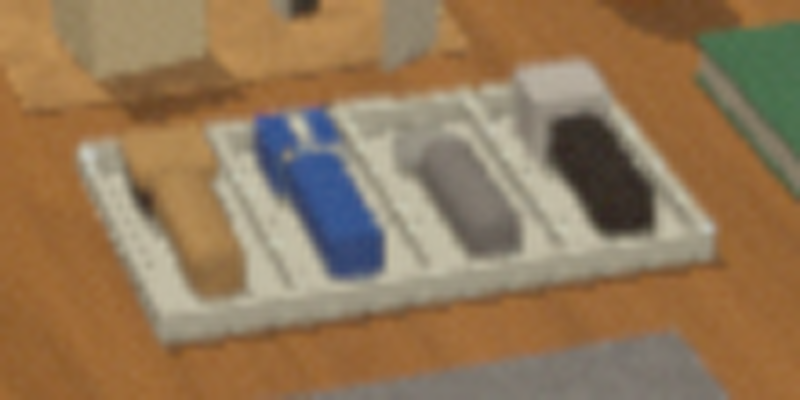

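```bash
python3 - <<'E'
from bench import arm
print(arm.sign_off())
E
```

```text
the job is handed in; nothing more can be done
None
```

The job is handed in at about 56 s, with everything in its place in the last top and side pictures. `sign_off()` gives no verdict, so those pictures are the only confirmation.

- **Beakers:** Both were turned over in two quarter turns each. They stand mouth up, well inside the cork mat.
- **Rack:** All four things were present. They lie flat, one to a compartment, with their heads towards the tab: the hairbrush (the leftmost of the look-alikes), thermometer case, spoon and torch. I turned the spoon and torch half round on the way, since their heads pointed the wrong way on the mat.
- **Left alone:** The bottle and book look unmoved in the last top picture, and the clock showed no change in the last side view that included it. The gripper is open and clear of everything.

**Things that went wrong on the way:**
- My first hairbrush grasp failed because I lifted before the fingers had closed. I repeated it successfully.
- The spoon was found about 35 mm from where it started. I measured it again before picking it up.
- One joint (the third) ran close to its range limit during the half turns, reaching about -1.31 against -1.34. It did not pass the limit in any reading.

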